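# Hang the ink trays in chains on the drying stand

## Robot

A 7-joint arm with a two-finger parallel gripper is mounted at the origin on the work surface. World frame = base frame: x ahead of the robot, y to its left, z up, the work surface at z = 0. Lengths are in m, angles in rad, forces in N, time in s.
With the tool pointing down it reaches from about 0.4 to 0.9 m from the base axis. Payload 5.5 kg.
Tool frame: the origin (TCP) lies midway between the tips of the shut fingers; the grasp point (between the pads) lies robot.grip_point_offset behind it (robot.grip_point_offset is the distance from the TCP to the grasp point, in m); z points along the fingers, y is the line along which they close (so a half turn about z gives the same grasp; the last joint's range is limited). The gripper opens to 92 mm and grips with 3 to 60 N. Pads are 19 mm wide; open, the fingers measure 130 mm over their backs; the gripper's body (75 mm by 190 mm) begins 47 mm behind the grasp point.
Start: joints at [-0.849, 0.501, -0.427, 1.55, 0.221, 1.138, -0.21], TCP at [0.288, 0.583, 0.227] pointing down, gripper open.
Joint ranges: [-2.88, 2.88], [-0.31, 2.03], [-1.54, 1.56], [0.2, 2.42], [-1.41, 4.55], [0.19, 2.02], [-2.57, 2.57]. Speed limits (rad/s): [2.57, 2.57, 3.14, 3.14, 3.14, 3.14, 3.14].

## Interface

Orientations are given as a unit quaternion [w, x, y, z].
In Python, from rig import robot gives the robot as it stands.
- The arm moves only by the shell command python3 -m jog 'ROWS' [FORCE]. ROWS is text: rows parted by semicolons, each of 7 numbers parted by spaces: the turn, a rotation vector about the tool's x, y, z in rad, then the shift along the tool's x, y, z in cm, then the finger opening in cm, from 0 to 9.18. In form: ax ay az x y z jaw; .... A call has exactly 8 rows; each row shifts and turns the commanded pose from where the row before left it, along the tool's axes as they then stand; what a row does not reach is not made up. A row lasts 1/12 s, in which the tool goes at most 41.7 mm and 7.16 degrees, less where a joint would pass 70% of its speed; a pose out of reach is approached as far as the arm can. A call is refused whole if a number of a shift passes 4.17 or a number of a turn 0.125, either way. A call with a gripper value outside its range is refused whole. The fingers move at their own pace and stop on an object; FORCE is the grip in N (left out, the last holds). Time passes only in rows, so rows that do not move let the fingers close, or fill a call up. It gives the time, the measured TCP pose, the force, the opening and the grip force at its end, in the units of the state.
- robot.observe(): the state, without advancing time (a new reading comes with each control period).
- robot.snapshot(name): name is "scene" or "top" or "wrist"; returns the picture (384x512x3 uint8, blue, green, red); there is no depth.
- robot.camera_model(name): a dict with "fx", "fy", "cx", "cy" (pixels), "eye" and "attitude" of the camera in the world; the wrist camera has in their place "tool_from_camera" (4x4, takes a point from camera to tool coordinates, whose origin is the TCP and whose axes are the flange's). Camera axes: x right, y down, z forward; pixel columns grow to the right and rows downward; lengths in m; the calibration is good to about 2 mm. A picture is of the moment at which its call begins: read the wrist's pose just before it. camera_model takes no time and is no camera call.
- robot.job_done(): hands the job in; it is judged then, once.
The state is a dict: "time_s": time; "qpos": joint angles; "qvel": joint speeds; "joint_efforts": joint torques, N m; "ee_pos": TCP position; "tool_rot": TCP orientation; "contact_force": force on the tool from outside, world axes, zero at the start; "torque": the same for the moment, N m; "opening": finger opening in m; "grip_force": force on a finger pad.
Only numpy, scipy, OpenCV 4.12 (cv2) and the standard library are available. Lean on these libraries where they do the work, as an engineer would, in place of code of your own. Each camera call takes 0.05 s, during which the arm holds its last target. There are 200 camera calls.

## Task

Put the cleaned station kit up to dry: hang all three steel hangers side by side by their hooks on the rail of the stand, loops to the front, and from the lower loop of each hanger hang the tray of the same width by its hook, if that tray is on the table. Everything must hang upright and free of the table; leave the bottles, the tins, the cup and the jar standing where they are.

Things in the scene. Friction and masses are not known exactly. Their poses are not given: they have to be found in the camera images.
- rail_mid (a point): Middle of the stand's rail, on its axis: a level steel bar 12 mm thick, 220 mm above the table, 400 mm long between two posts, along y; -x points to the stand's front (towards the robot). Nothing stands above it. A plate (78 to 122 mm above the table) stands 34 mm behind the rail's axis; the feet of hung hangers lean on it. Fixed to the table.
- hanger_s_grip (a point): Centre of the black grip block (x 14, y 28, z 46 mm) on top of the narrow steel hanger: 48 mm wide (y), 176 tall, 0.14 kg, standing on a flat foot; grip centre 153 mm above its underside. z up, y along its width, -x to its front, where its loop juts out. Below the grip an upright plate; behind it (+x) a hook open downwards, slot 20 mm wide, 20 deep. Foot 20 mm ahead to 36 mm behind the plate.
- hanger_s_hook (a point): Point in the narrow hanger's hook slot where the axis of the 12 mm rail lies when the hanger hangs on it: middle of the slot, 6 mm under its ceiling, 34 mm below and 6.5 mm behind (+x) the grip centre; the hook lip ends 14 mm below this point, the foot lies 114 to 119 mm below it. Same axes as the grip.
- hanger_s_loop (a point): Middle of the front bar of the narrow hanger's lower loop, on the bar's axis: a level rectangular loop of 8 mm round bar, 40 mm above the hanger's underside, jutting out to the front (-x); front bar along y, 60 mm ahead of the hanger's plate; clear opening 40 mm wide (y). 113 mm below and 66 mm ahead of the grip centre. Same axes.
- tray_s_grip (a point): Centre of the black grip block (x 14, y 28, z 46 mm) on top of the narrow steel tray: 48 mm wide (y), 54 deep (x), walls 25 high, 135 tall in all, 0.11 kg, standing on its flat bottom; grip centre 112 mm above its underside. A strip 28 mm wide rises from it to a hook open downwards under the grip, lip on the +x side. z up, y along its width, -x to its front. May be absent.
- tray_s_hook (a point): Point in the narrow tray's hook where the axis of the 8 mm loop bar lies when the tray hangs on it: middle of the slot (18 mm wide in x, 18 mm deep), 4 mm under its ceiling, 31 mm straight below the grip centre; the lip ends 14 mm below this point, the tray walls begin 56 mm below it. Hook 28 mm wide. Same axes as the grip.
- hanger_m_grip (a point): Centre of the black grip block (x 14, y 28, z 46 mm) on top of the middle steel hanger: 68 mm wide (y), 176 tall, 0.17 kg, standing on a flat foot; grip centre 153 mm above its underside. z up, y along its width, -x to its front, where its loop juts out. Below the grip an upright plate; behind it (+x) a hook open downwards, slot 20 mm wide, 20 deep. Foot 20 mm ahead to 36 mm behind the plate.
- hanger_m_hook (a point): Point in the middle hanger's hook slot where the axis of the 12 mm rail lies when the hanger hangs on it: middle of the slot, 6 mm under its ceiling, 34 mm below and 6.5 mm behind (+x) the grip centre; the hook lip ends 14 mm below this point, the foot lies 114 to 119 mm below it. Same axes as the grip.
- hanger_m_loop (a point): Middle of the front bar of the middle hanger's lower loop, on the bar's axis: a level rectangular loop of 8 mm round bar, 40 mm above the hanger's underside, jutting out to the front (-x); front bar along y, 60 mm ahead of the hanger's plate; clear opening 60 mm wide (y). 113 mm below and 66 mm ahead of the grip centre. Same axes.
- tray_m_grip (a point): Centre of the black grip block (x 14, y 28, z 46 mm) on top of the middle steel tray: 68 mm wide (y), 54 deep (x), walls 25 high, 135 tall in all, 0.14 kg, standing on its flat bottom; grip centre 112 mm above its underside. A strip 48 mm wide rises from it to a hook open downwards under the grip, lip on the +x side. z up, y along its width, -x to its front. May be absent.
- tray_m_hook (a point): Point in the middle tray's hook where the axis of the 8 mm loop bar lies when the tray hangs on it: middle of the slot (18 mm wide in x, 18 mm deep), 4 mm under its ceiling, 31 mm straight below the grip centre; the lip ends 14 mm below this point, the tray walls begin 56 mm below it. Hook 48 mm wide. Same axes as the grip.
- hanger_l_grip (a point): Centre of the black grip block (x 14, y 28, z 46 mm) on top of the wide steel hanger: 88 mm wide (y), 176 tall, 0.20 kg, standing on a flat foot; grip centre 153 mm above its underside. z up, y along its width, -x to its front, where its loop juts out. Below the grip an upright plate; behind it (+x) a hook open downwards, slot 20 mm wide, 20 deep. Foot 20 mm ahead to 36 mm behind the plate.
- hanger_l_hook (a point): Point in the wide hanger's hook slot where the axis of the 12 mm rail lies when the hanger hangs on it: middle of the slot, 6 mm under its ceiling, 34 mm below and 6.5 mm behind (+x) the grip centre; the hook lip ends 14 mm below this point, the foot lies 114 to 119 mm below it. Same axes as the grip.
- hanger_l_loop (a point): Middle of the front bar of the wide hanger's lower loop, on the bar's axis: a level rectangular loop of 8 mm round bar, 40 mm above the hanger's underside, jutting out to the front (-x); front bar along y, 60 mm ahead of the hanger's plate; clear opening 80 mm wide (y). 113 mm below and 66 mm ahead of the grip centre. Same axes.
- tray_l_grip (a point): Centre of the black grip block (x 14, y 28, z 46 mm) on top of the wide steel tray: 88 mm wide (y), 54 deep (x), walls 25 high, 135 tall in all, 0.16 kg, standing on its flat bottom; grip centre 112 mm above its underside. A strip 68 mm wide rises from it to a hook open downwards under the grip, lip on the +x side. z up, y along its width, -x to its front. May be absent.
- tray_l_hook (a point): Point in the wide tray's hook where the axis of the 8 mm loop bar lies when the tray hangs on it: middle of the slot (18 mm wide in x, 18 mm deep), 4 mm under its ceiling, 31 mm straight below the grip centre; the lip ends 14 mm below this point, the tray walls begin 56 mm below it. Hook 68 mm wide. Same axes as the grip.
- tin_a: low round metal tin, 44 mm wide, 28 mm tall, standing among the hangers and trays; origin at the middle of its underside; to be left alone.
- tin_b: another such tin; origin at the middle of its underside; to be left alone.
- rinse_cup: white rinse cup, 60 mm wide and tall, in front of the stand; origin at the middle of its underside; to be left alone.
- soap_bottle: clear squeeze bottle, 80 mm thick, 200 mm tall; origin at the middle of its underside; to be left alone.
- water_bottle: white squeeze bottle, 80 mm thick, 200 mm tall; origin at the middle of its underside; to be left alone.
- balm_jar: amber jar, 70 mm wide, 50 mm tall; origin at the middle of its underside; to be left alone.
Mind the look-alikes: they are no part of the job. Leave any orange or purple look-alike of the part that bears tray_m_grip alone. What is shaped like the part that bears tray_s_grip but orange is not meant.

How it is judged:
At the end, for the whole second after the job is handed in: Each hanger hangs on the rail, front to the front (hook point within 12 mm fore and aft, 8 mm in height, tilt < 0.25 rad); each tray present hangs on the loop bar of the hanger of its width (12 mm fore and aft, 20 mm sideways, 8 mm in height, tilt < 0.3 rad); all released (x of each of hanger_s_loop, hanger_m_loop, hanger_l_loop in the frame of rail_mid below -0.05 m and x of hanger_s_hook in the frame of rail_mid between -0.012 and 0.012 m and y of hanger_s_hook in the frame of rail_mid between -0.19 and 0.19 m and z of hanger_s_hook in the frame of rail_mid between -0.008 and 0.008 m and angle between each of hanger_s_grip, hanger_m_grip, hanger_l_grip's own z axis and vertical below 0.25 rad and x of tray_s_hook in the frame of hanger_s_loop between -0.012 and 0.012 m and y of tray_s_hook in the frame of hanger_s_loop between -0.02 and 0.02 m and z of tray_s_hook in the frame of hanger_s_loop between -0.008 and 0.008 m and angle between each of tray_s_grip, tray_m_grip, tray_l_grip's own z axis and vertical below 0.3 rad and x of hanger_m_hook in the frame of rail_mid between -0.012 and 0.012 m and y of hanger_m_hook in the frame of rail_mid between -0.19 and 0.19 m and z of hanger_m_hook in the frame of rail_mid between -0.008 and 0.008 m and x of tray_m_hook in the frame of hanger_m_loop between -0.012 and 0.012 m and y of tray_m_hook in the frame of hanger_m_loop between -0.02 and 0.02 m and z of tray_m_hook in the frame of hanger_m_loop between -0.008 and 0.008 m and x of hanger_l_hook in the frame of rail_mid between -0.012 and 0.012 m and y of hanger_l_hook in the frame of rail_mid between -0.19 and 0.19 m and z of hanger_l_hook in the frame of rail_mid between -0.008 and 0.008 m and x of tray_l_hook in the frame of hanger_l_loop between -0.012 and 0.012 m and y of tray_l_hook in the frame of hanger_l_loop between -0.02 and 0.02 m and z of tray_l_hook in the frame of hanger_l_loop between -0.008 and 0.008 m); the robot touches nothing.
It fails at once if a bottle, tin, the cup or the jar is knocked over (angle between any of tin_a, tin_b, rinse_cup, soap_bottle, water_bottle, balm_jar's own z axis and vertical above 0.6 rad).
It fails at once if a bottle, tin, the cup or the jar is moved more than 80 mm (distance of any of tin_a, tin_b, rinse_cup, soap_bottle, water_bottle, balm_jar from where it was at the start of the episode above 0.08 m).
Of tray_s, tray_m, tray_l only 2 to 3 are there at a start; the rules pass over those that are not, and their reading is None.
At some moment in a run one of hanger_s, hanger_m, hanger_l, tray_s, tray_m, tray_l may be knocked a few centimetres aside while the robot is not near it.
It also fails if it takes over 210 s, if anything falls off the work surface, if the arm or the gripper's body presses on something with over 40 N, if the wrist force passes 120 N, or if a joint passes its speed limit or range.

## Working session

There is one attempt and no reset: what is moved stays moved. The work goes in short steps, Python scripts to look and compute and a shell command to move; the robot and the scene stay as the last step left them, time stands still between calls to the robot, and variables do not carry over. Pictures are saved under pics/ and viewed, at most 14 in all, crops included, and the job is handed in when it is done.

```bash
ls; mkdir -p pics; python3 - <<'E'
from rig import robot
import cv2,numpy as np
o=robot.observe();print({k:np.round(v,3).tolist() for k,v in o.items()},robot.grip_point_offset)
for n in("scene","top","wrist"):
    cv2.imwrite(f"pics/{n}0.png",robot.snapshot(n));print(n,robot.camera_model(n))
E
```

```text
pics
{'time_s': 0.0, 'qpos': [-0.849, 0.502, -0.427, 1.551, 0.221, 1.138, -0.21], 'qvel': [0.001, 0.001, -0.0, -0.0, -0.001, 0.0, 0.001], 'joint_efforts': [0.001, -56.659, -5.816, -27.911, -0.069, 0.031, 0.0], 'ee_pos': [0.288, 0.582, 0.226], 'tool_rot': [-0.0, 0.227, 0.974, -0.001], 'contact_force': [0.03, -0.215, 0.964], 'torque': [-0.005, 0.007, -0.019], 'grip_force': 0.0, 'opening': 0.092} 0.0188
scene {'fx': 449.42014033876734, 'fy': 449.42014033876734, 'cx': 253.18709215495403, 'cy': 194.04701326261136, 'eye': array([ 1.57552155, -0.21235827,  1.09446921]), 'attitude': array([-0.32082202,  0.73049045,  0.54875597, -0.24964738])}
top {'fx': 399.5781590046615, 'fy': 399.5781590046615, 'cx': 254.5304701103183, 'cy': 188.30355262733752, 'eye': array([0.36260437, 0.06901159, 1.71438033]), 'attitude': array([-0.03916425,  0.712265  , -0.69948096,  0.04325636])}
wrist {'fx': 338.53667644952753, 'fy': 338.53667644952753, 'cx': 255.17843268298648, 'cy': 192.414909151671, 'tool_from_camera': array([[ 3.20151400e-04, -9.57643364e-01, -2.87956740e-01,
         7.82890004e-02],
       [ 9.99999227e-01,  6.52459904e-04, -1.05805040e-03,
         1.14939015e-03],
       [ 1.20111517e-03, -2.87956179e-01,  9.57642833e-01,
        -1.57195929e-01],
       [ 0.00000000e+00,  0.00000000e+00,  0.00000000e+00,
         1.00000000e+00]])}
```

View pics/scene0.png

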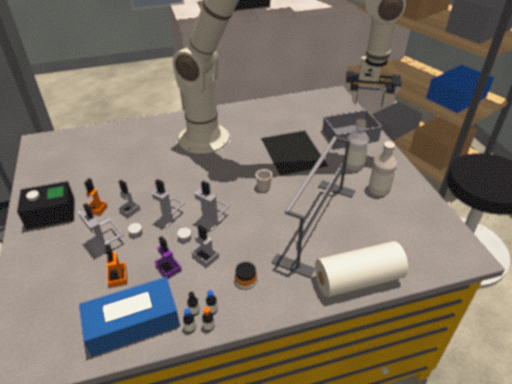

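View pics/top0.png

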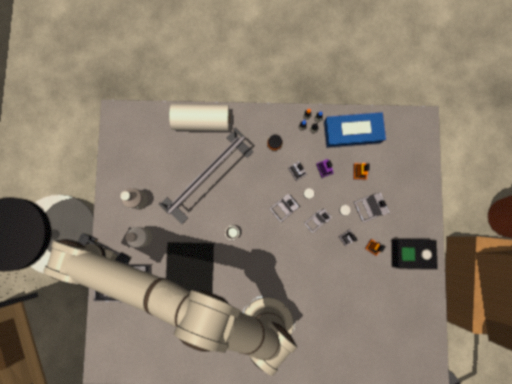

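The scene shows the stand, three grey hangers (90,220; 165,200; 207,205) and two grey trays (125,198; 203,245). Orange and purple are look-alikes. Top shows hangers at (287,205), (319,218), (372,206) and trays at (297,170), (348,237). I'll zoom in for widths.

```bash
cat > h.py <<'E'
from rig import robot
import cv2,numpy as np
from scipy.spatial.transform import Rotation as R
def q2(q): return R.from_quat([q[1],q[2],q[3],q[0]])
def cam(name,o=None):
    m=robot.camera_model(name)
    if name=="wrist":
        o=o or robot.observe(); T=np.array(m["tool_from_camera"]);Rt=q2(o["tool_rot"]).as_matrix()
        return m,Rt@T[:3,:3],np.array(o["ee_pos"])+Rt@T[:3,3]
    return m,q2(m["attitude"]).as_matrix(),np.array(m["eye"])
def ray(c,uv,z):
    m,Rm,e=c;d=Rm@np.array([(uv[0]-m["cx"])/m["fx"],(uv[1]-m["cy"])/m["fy"],1]);return e+d*(z-e[2])/d[2]
def proj(c,p):
    m,Rm,e=c;q=Rm.T@(np.array(p)-e);return np.array([m["fx"]*q[0]/q[2]+m["cx"],m["fy"]*q[1]/q[2]+m["cy"]])
E
python3 - <<'E'
from h import *
t=cv2.imread("pics/top0.png")[150:260,265:400];s=cv2.imread("pics/scene0.png")[165:295,70:235]
a=cv2.resize(t,None,fx=4.4,fy=4.4,interpolation=cv2.INTER_CUBIC)
cv2.imwrite("pics/t1.png",a)
s=cv2.resize(s,None,fx=4.4,fy=4.4,interpolation=cv2.INTER_CUBIC);cv2.imwrite("pics/s1.png",s)
c=cam("top")
for n,uv in dict(railA=(167,205),railB=(240,140),hm=(287,205),hs=(319,218),hl=(372,206),t1=(297,170),t2=(348,237),cup=(233,232)).items(): print(n,ray(c,uv,.2 if n[0]=='r' else .15 if n[0]=='h' else .11).round(3))
E
```

```text
railA [0.47  0.393 0.2  ]
railB [0.727 0.121 0.2  ]
hm [ 0.482 -0.067  0.15 ]
hs [ 0.434 -0.193  0.15 ]
hl [ 0.485 -0.401  0.15 ]
t1 [ 0.629 -0.11   0.11 ]
t2 [ 0.362 -0.315  0.11 ]
cup [0.374 0.144 0.11 ]
```

View pics/t1.png

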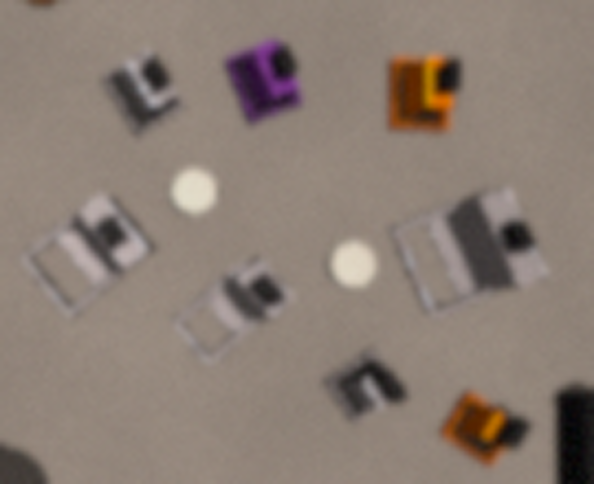

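View pics/s1.png

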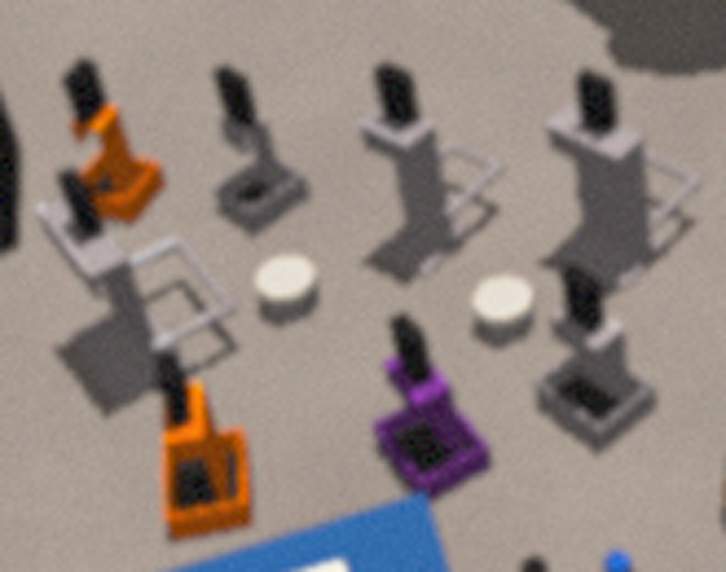

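The zoom confirms that the trays are at crop pixels (140,90) and (365,388). The second is clearly the narrow one; the first is the size of the purple look-alike, so it's probably the middle tray. Next I'll get rough grip positions and yaws and check the stand's orientation.

```bash
cat >> h.py <<'E'
def to(p,phi,o=None):
    "phi deg: world heading of tool x. prints turn (tool rotvec) and then shift in the final tool frame, cm"
    o=o or robot.observe();f=np.radians(phi);c,s=np.cos(f),np.sin(f)
    Rt=np.array([[c,s,0],[s,-c,0],[0,0,-1]]);Rc=q2(o["tool_rot"]).as_matrix()
    print("turn",R.from_matrix(Rc.T@Rt).as_rotvec().round(3),"shift cm",(Rt.T@(np.array(p)-o["ee_pos"])*100).round(2))
E
python3 - <<'E'
from h import *
t=cv2.imread("pics/top0.png");c=cam("top");cs=cam("scene")
m=(t.max(2)<48).astype(np.uint8);m[:150]=0;m[260:]=0;m[:,:270]=0;m[:,388:]=0
n,l,st,ce=cv2.connectedComponentsWithStats(m)
for i in range(1,n):
    if st[i,4]>6: print(ce[i].round(1),st[i,4],ray(c,ce[i],.176).round(3),ray(c,ce[i],.135).round(3))
# yaw of hangers: loop front mid -> grip (crop px/4.4+offset)
P=lambda x,y:(x/4.4+265,y/4.4+150)
for n,a,b,g,gz in (("hm",(25,260),(72,312),(110,232),.16),("hs",(178,322),(212,358),(265,291),.16),("hl",(395,230),(437,310),(516,236),.16)):
    A=ray(c,P(*a),.04);B=ray(c,P(*b),.04);d=B-A;print(n,ray(c,P(*g),gz).round(3),"yaw from loop bar",np.degrees(np.arctan2(d[0],-d[1])).round(1), np.linalg.norm(d).round(3))
for zz,x in ((.22,0),(.10,.034)):
  for n,yaw in (("front robot",43),("back",223)):
    w=np.radians(yaw);X=np.array([np.cos(w),np.sin(w),0]);
    print(n,zz,[proj(q,np.r_[.6,.257,0]+[0,0,zz]+X*x+s*np.array([-X[1],X[0],0])).round(0) for q in(c,cs) for s in(-.18,.18)])
E
```

```text
[328.7 164.1] 16 [ 0.644 -0.226  0.176] [ 0.651 -0.234  0.135]
[299.7 166.7] 9 [ 0.631 -0.113  0.176] [ 0.638 -0.118  0.135]
[366.3 167.2] 15 [ 0.634 -0.374  0.176] [ 0.641 -0.386  0.135]
[381.8 203.2] 20 [ 0.494 -0.431  0.176] [ 0.497 -0.445  0.135]
[324.7 215.7] 9 [ 0.442 -0.21   0.176] [ 0.444 -0.218  0.135]
[350.8 235.9] 27 [ 0.366 -0.31   0.176] [ 0.367 -0.32   0.135]
[380.8 247.6] 17 [ 0.324 -0.425  0.176] [ 0.323 -0.438  0.135]
hm [ 0.491 -0.078  0.16 ] yaw from loop bar -47.0 0.066
hs [ 0.441 -0.215  0.16 ] yaw from loop bar -45.9 0.047
hl [ 0.494 -0.439  0.16 ] yaw from loop bar -62.6 0.085
front robot 0.22 [array([239., 140.]), array([167., 203.]), array([290., 207.]), array([340., 143.])]
back 0.22 [array([167., 203.]), array([239., 140.]), array([340., 143.]), array([290., 207.])]
front robot 0.1 [array([234., 141.]), array([168., 199.]), array([298., 241.]), array([346., 174.])]
back 0.1 [array([179., 211.]), array([245., 153.]), array([327., 168.]), array([278., 232.])]
```

```bash
python3 - <<'E'
from h import *
to([.58,.24,.42],223)
E
```

```text
turn [-1.000e-03 -1.000e-03 -1.209e+00] shift cm [  1.96 -44.97 -19.41]
```

```bash
python3 -m jog '0 0 -.11 0 0 -2.2 9;0 0 -.11 0 0 -2.2 9;0 0 -.11 0 0 -2.2 9;0 0 -.11 0 0 -2.2 9;0 0 -.11 0 0 -2.2 9;0 0 -.11 0 0 -2.2 9;0 0 -.11 0 0 -2.2 9;0 0 -.11 0 0 -2 9' 20
python3 -m jog '0 0 -.11 0 0 -2 9;0 0 -.11 0 0 0 9;0 0 -.11 0 0 0 9;0 0 0 0 -3.7 0 9;0 0 0 0 -3.7 0 9;0 0 0 0 -3.7 0 9;0 0 0 0 -3.7 0 9;0 0 0 0 -3.7 0 9'
python3 -m jog '0 0 0 0 -3.7 0 9;0 0 0 0 -3.7 0 9;0 0 0 0 -3.7 0 9;0 0 0 0 -3.7 0 9;0 0 0 0 -3.7 0 9;0 0 0 0 -3.7 0 9;0 0 0 0 -3.7 0 9;0 0 0 0 0 0 9'
python3 - <<'E'
from h import *
to([.58,.24,.42],223);print(robot.observe()["qpos"])
cv2.imwrite("pics/rail1.png",robot.snapshot("wrist"))
E
```

```text
time_s: 0.82
ee_pos: [0.2878, 0.5826, 0.4019]
tool_rot: [0.0, -0.212, 0.977, 0.0]
contact_force: [-0.3, -0.0, -0.8]
opening: 0.0899
grip_force: 0.0
time_s: 1.48
ee_pos: [0.415, 0.446, 0.4204]
tool_rot: [-0.0, -0.367, 0.93, -0.0]
contact_force: [-0.5, 0.4, 0.9]
opening: 0.0901
grip_force: 0.0
time_s: 2.15
ee_pos: [0.5971, 0.2484, 0.4189]
tool_rot: [-0.001, -0.361, 0.933, -0.003]
contact_force: [1.2, -2.2, -1.9]
opening: 0.09
grip_force: 0.0
turn [-0.005 -0.003 -0.013] shift cm [ 1.83  0.55 -0.11]
[-0.07390767  0.40363645 -0.53805263  1.27690054  0.20828578  1.51666423
  1.72100096]
```

View pics/rail1.png

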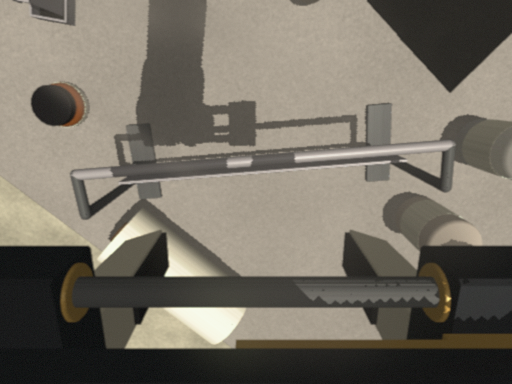

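The rail runs from about (75,175) to (450,146). Its posts stand on the image's lower side, away from the robot, so the front does face the robot. I'll fit the rail line.

```bash
python3 - <<'E'
from h import *
im=cv2.imread("pics/rail1.png");c=cam("wrist");g=cv2.cvtColor(im,cv2.COLOR_BGR2GRAY).astype(float)
# rail: profile along columns around the expected row; print edges
pts=[]
for u in range(100,440,10):
    r0=175+(u-75)*(146-175)/375
    col=cv2.GaussianBlur(g[:,u-1:u+2],(1,3),0).mean(1);rows=np.arange(int(r0)-14,int(r0)+16)
    d=np.diff(col[rows]); pts.append((u,round(r0,1),rows[np.argmax(d[:14])],rows[np.argmin(d[10:])+10]))
print(pts)
for u,v in((75,175),(450,146)): print(ray(c,(u,v),.22).round(4))
cv2.imwrite("pics/rail1c.png",cv2.resize(im[120:240,60:470],None,fx=1.95,fy=4,interpolation=cv2.INTER_CUBIC))
E
```

```text
[(100, 173.1, np.int64(169), np.int64(176)), (110, 172.3, np.int64(171), np.int64(175)), (120, 171.5, np.int64(163), np.int64(184)), (130, 170.7, np.int64(156), np.int64(183)), (140, 170.0, np.int64(163), np.int64(182)), (150, 169.2, np.int64(163), np.int64(181)), (160, 168.4, np.int64(160), np.int64(180)), (170, 167.7, np.int64(159), np.int64(180)), (180, 166.9, np.int64(159), np.int64(179)), (190, 166.1, np.int64(158), np.int64(178)), (200, 165.3, np.int64(157), np.int64(177)), (210, 164.6, np.int64(156), np.int64(176)), (220, 163.8, np.int64(155), np.int64(176)), (230, 163.0, np.int64(158), np.int64(167)), (240, 162.2, np.int64(160), np.int64(166)), (250, 161.5, np.int64(158), np.int64(164)), (260, 160.7, np.int64(152), np.int64(172)), (270, 159.9, np.int64(151), np.int64(172)), (280, 159.1, np.int64(150), np.int64(171)), (290, 158.4, np.int64(150), np.int64(170)), (300, 157.6, np.int64(155), np.int64(161)), (310, 156.8, np.int64(154), np.int64(161)), (320, 156.1, np.int64(153), np.int64(160)), (330, 155.3, np.int64(153), np.int64(159)), (340, 154.5, np.int64(152), np.int64(158)), (350, 153.7, np.int64(151), np.int64(157)), (360, 153.0, np.int64(150), np.int64(157)), (370, 152.2, np.int64(150), np.int64(164)), (380, 151.4, np.int64(149), np.int64(163)), (390, 150.6, np.int64(148), np.int64(154)), (400, 149.9, np.int64(147), np.int64(161)), (410, 149.1, np.int64(146), np.int64(163)), (420, 148.3, np.int64(145), np.int64(149)), (430, 147.5, np.int64(143), np.int64(149))]
[0.7331 0.1153 0.22  ]
[0.4391 0.3892 0.22  ]
```

View pics/rail1c.png

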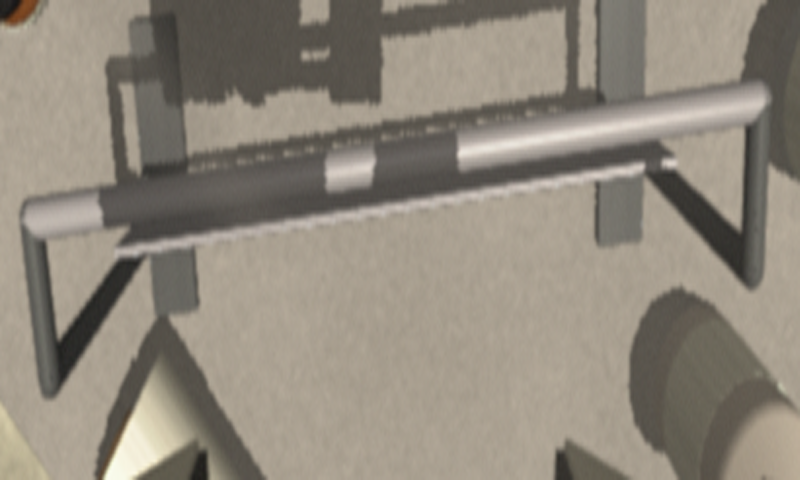

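```bash
python3 - <<'E'
from h import *
c=cam("wrist")
A=ray(c,(111.3,172.5),.22);B=ray(c,(439.5,146),.22);d=(B-A)/np.linalg.norm(B-A)
E1=ray(c,(72.8,175.6),.22);E2=ray(c,(453.8,144.8),.22)
mid=A+d*np.dot((E1+E2)/2-A,d);print("yaw",np.degrees(np.arctan2(-d[0],d[1])),"mid",mid,"len",np.linalg.norm(E2-E1),"off",(E1-A)-d*np.dot(E1-A,d))
P1=ray(c,(60+120/1.95,120+253/4),.122);P2=ray(c,(60+675/1.95,120+163/4),.122);x=np.array([d[1],-d[0],0])
print("plate x",np.dot(P1-mid,x),np.dot(P2-mid,x))
to([.462,-.107,.36],135)
E
```

```text
yaw 47.21924776496647 mid [0.58546765 0.25253615 0.22      ] len 0.40822762300695115 off [-6.41949006e-06 -6.93709183e-06  0.00000000e+00]
plate x 0.03564443622885244 0.035972744881933916
turn [-3.000e-03 -1.000e-03  1.527e+00] shift cm [-16.05 -34.77   5.91]
```

```bash
python3 - <<'E'
from h import *
to([.485,-.072,.36],133)
E
python3 -m jog '0 0 .11 0 0 0 9;0 0 .11 0 0 0 9;0 0 .11 0 0 0 9;0 0 .11 0 0 0 9;0 0 .11 0 0 0 9;0 0 .11 0 0 0 9;0 0 .11 0 0 0 9;0 0 .11 0 0 0 9'
python3 -m jog '0 0 .11 0 0 0 9;0 0 .11 0 0 0 9;0 0 .11 0 0 0 9;0 0 .11 0 0 0 9;0 0 .11 0 0 0 9;0 0 .11 0 0 0 9;0 0 0 0 0 0 9;0 0 0 0 0 0 9'
python3 - <<'E'
from h import *
to([.485,-.072,.36],133)
E
```

```text
turn [-3.000e-03 -1.000e-03  1.562e+00] shift cm [-16.26 -30.12   5.91]
time_s: 2.87
ee_pos: [0.59, 0.2594, 0.4205]
tool_rot: [-0.0, 0.066, 0.998, 0.0]
contact_force: [-0.2, 0.5, -0.2]
opening: 0.0901
grip_force: 0.0
time_s: 3.53
ee_pos: [0.5902, 0.2592, 0.4205]
tool_rot: [-0.0, 0.382, 0.924, -0.0]
contact_force: [0.0, 0.9, -0.5]
opening: 0.0901
grip_force: 0.0
turn [-0.    -0.     0.036] shift cm [-17.05 -30.28   6.05]
```

```bash
python3 -m jog '0 0 .036 0 0 0 9;0 0 0 -1.9 -3.36 0 9;0 0 0 -1.9 -3.36 .7 9;0 0 0 -1.9 -3.36 .7 9;0 0 0 -1.9 -3.36 .9 9;0 0 0 -1.9 -3.36 .9 9;0 0 0 -1.9 -3.36 .9 9;0 0 0 -1.9 -3.36 .9 9'
python3 -m jog '0 0 0 -1.9 -3.36 .9 9;0 0 0 -1.9 -3.36 .1 9;0 0 0 0 0 0 9;0 0 0 0 0 0 9;0 0 0 0 0 0 9;0 0 0 0 0 0 9;0 0 0 0 0 0 9;0 0 0 0 0 0 9'
python3 - <<'E'
from h import *
cv2.imwrite("pics/hm1.png",robot.snapshot("wrist"));print(robot.observe()["qpos"])
E
```

```text
time_s: 4.2
ee_pos: [0.5074, -0.0002, 0.3705]
tool_rot: [0.0, 0.399, 0.917, 0.0]
contact_force: [0.7, -0.4, 0.1]
opening: 0.0901
grip_force: 0.0
time_s: 4.87
ee_pos: [0.4852, -0.0711, 0.3607]
tool_rot: [-0.0, 0.399, 0.917, 0.0]
contact_force: [-0.3, 0.0, -0.5]
opening: 0.0901
grip_force: 0.0
[ 0.17673964  0.07447298 -0.09061808  1.76833647  0.00684131  1.29918898
  0.83315349]
```

View pics/hm1.png

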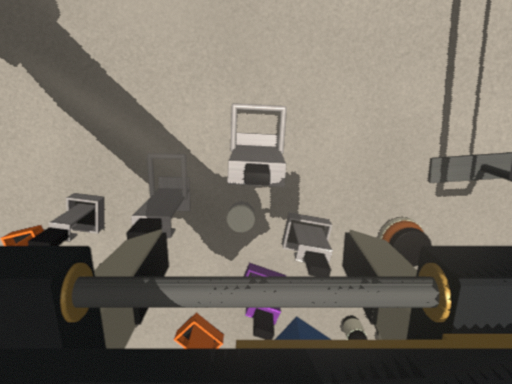

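The middle hanger's grip is at about (257,174), directly ahead, with its loop bar at (235–285,107). I'll measure from the grip's top back edge and the loop bar.

```bash
cat >> h.py <<'E'
def grip(im,c,uv,ztop,phi,win=22,th=50):
    "grip centre xy and heading from the top back edge of the black block (lower image edge)"
    u0,v0=uv;w=im[v0-win:v0+win,u0-win-4:u0+win+4];k=(w.max(2)<th).astype(np.uint8)
    n,l,st,ce=cv2.connectedComponentsWithStats(k);i=1+np.argmax(st[1:,4]);k=(l==i)
    cols=np.where(k.any(0))[0];print("box",st[i][:4]+[u0-win-4,v0-win,0,0],st[i][4])
    e=np.array([(x+u0-win-4,np.where(k[:,x])[0].max()+v0-win+.5) for x in cols[2:-2]],float)
    p=np.polyfit(e[:,0],e[:,1],1);r=e[:,1]-np.polyval(p,e[:,0]);p=np.polyfit(*e[abs(r)<1.5].T,1)
    ul,ur=cols[0]+u0-win-4.5,cols[-1]+u0-win-4+.5
    A,B=[ray(c,(u,np.polyval(p,u)),ztop)[:2] for u in(ul,ur)];d=B-A
    head=np.degrees(np.arctan2(d[0],-d[1])) # tool-y direction (image right) -> tool-x heading
    hx=-np.array([-d[1],d[0]])/np.linalg.norm(d) if False else None
    f=np.radians(phi);ctr=(A+B)/2+.007*np.array([np.cos(f),np.sin(f)])
    print("len mm",(1000*np.linalg.norm(d)).round(1),"edge heading tool x",np.degrees(np.arctan2(d[0],-d[1])).round(1),"centre",ctr.round(4));return ctr
def head(c,a,b,z):
    d=ray(c,b,z)-ray(c,a,z);print("line len",np.linalg.norm(d).round(4),"tool-x heading",np.degrees(np.arctan2(d[0],-d[1])).round(1))
E
python3 - <<'E'
from h import *
im=cv2.imread("pics/hm1.png");c=cam("wrist");print(im[155:190:2,257].max(1),im[174,236:280].max(1))
C=grip(im,c,(257,174),.176,133)
g=cv2.cvtColor(im,cv2.COLOR_BGR2GRAY);print([ (100+int(np.argmax(g[100:112,u]))) for u in range(234,286,4)])
head(c,(234,108),(285,108),.044)
to([C[0],C[1],.30],133)
E
```

```text
[ 99  99 101 129 158  53  54  52  53  64  68  66  61  60  57  86 117 172] [202 201 201 201 202 200 194 157  91  62  65  68  67  66  67  67  67  68
  69  68  70  70  72  70  71  71  71  72  71  73  71  72  67  81 141 195
 204 205 204 205 204 203 204 203]
box [251 165   1   1] 1Traceback (most recent call last):
  File "<stdin>", line 3, in <module>
  File "h.py", line 26, in grip
    p=np.polyfit(e[:,0],e[:,1],1);r=e[:,1]-np.polyval(p,e[:,0]);p=np.polyfit(*e[abs(r)<1.5].T,1)
                 ~^^^^^
IndexError: too many indices for array: array is 1-dimensional, but 2 were indexed
```

```bash
sed -i 's/th=50/th=84/; /hx=/d' h.py
python3 - <<'E'
from h import *
im=cv2.imread("pics/hm1.png");c=cam("wrist")
C=grip(im,c,(257,174),.176,133)
g=cv2.cvtColor(im,cv2.COLOR_BGR2GRAY);print([ (100+int(np.argmax(g[100:112,u]))) for u in range(234,286,4)])
head(c,(234,107),(285,108),.044)
to([C[0],C[1],.25],133)
E
```

```text
box [244 164  26  22] 501
len mm 27.3 edge heading tool x 130.7 centre [ 0.4927 -0.0766]
[106, 106, 106, 106, 106, 107, 107, 107, 107, 108, 108, 108, 108]
line len 0.0693 tool-x heading 131.8
turn [ 0.    -0.    -0.002] shift cm [-0.9   0.19 11.07]
```

```bash
python3 - <<'E'
from h import *
to([.4927,-.0766,.139],130.6)
E
python3 -m jog '0 0 .04 0 0 0 6;0 0 0 -.9 .22 2 6;0 0 0 0 0 3 6;0 0 0 0 0 3 6;0 0 0 0 0 3 6;0 0 0 0 0 3 6;0 0 0 0 0 2 6;0 0 0 0 0 0 6'
python3 - <<'E'
from h import *
cv2.imwrite("pics/hm2.png",robot.snapshot("wrist"))
to([.4927,-.0766,.139],130.6)
E
```

```text
turn [ 0.   -0.    0.04] shift cm [-0.88  0.23 22.17]
time_s: 5.58
ee_pos: [0.4891, -0.0769, 0.1964]
tool_rot: [-0.004, 0.418, 0.908, -0.001]
contact_force: [0.1, -0.7, 0.3]
opening: 0.0604
grip_force: 0.0
turn [-0.003 -0.004 -0.001] shift cm [-0.08  0.18  5.98]
```

View pics/hm2.png

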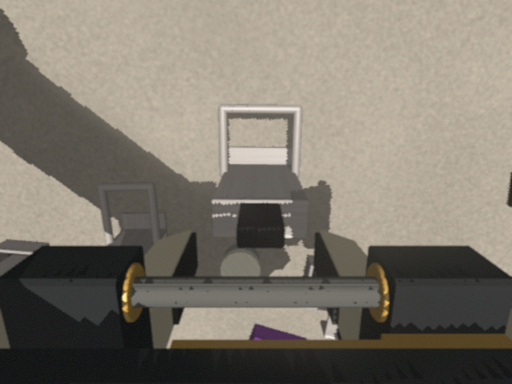

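The block at (260,225) is centred between the fingers and the loop bar is level at row 108, so it's aligned. I'll lower and grip.

```bash
python3 -m jog '0 0 0 0 .1 2 6;0 0 0 0 0 2 6;0 0 0 0 0 1.8 6;0 0 0 0 0 0 6;0 0 0 0 0 0 2;0 0 0 0 0 0 2;0 0 0 0 0 0 2;0 0 0 0 0 0 2' 35
python3 -m jog '0 0 0 0 0 0 2;0 0 0 0 0 0 2;0 0 0 0 0 0 2;0 0 0 0 0 -1 2;0 0 0 0 0 -3 2;0 0 0 0 0 -3 2;0 0 0 0 0 -3 2;0 0 0 0 0 -3 2'
python3 - <<'E'
from h import *
cv2.imwrite("pics/hm3.png",robot.snapshot("wrist"));c=cam("wrist")
w=np.radians(47.2);X=np.array([np.cos(w),np.sin(w),0]);Y=np.array([-X[1],X[0],0]);mid=np.array([.5855,.2525,.22])
for y in(0,-.11,.1):
    print(y,(mid+Y*y-X*.0065-X*.06)[:2].round(4))
to(mid-X*.0665+[0,0,.034-.0138+.09],227.2);print(robot.observe()["qpos"])
E
```

```text
time_s: 6.3
ee_pos: [0.4943, -0.0774, 0.1443]
tool_rot: [0.001, 0.419, 0.908, 0.0]
contact_force: [-0.5, -0.0, -0.3]
opening: 0.0376
grip_force: 0.0
time_s: 6.97
ee_pos: [0.4924, -0.0771, 0.2742]
tool_rot: [-0.001, 0.419, 0.908, -0.0]
contact_force: [0.6, -0.0, -2.5]
opening: 0.0281
grip_force: 35.0
0 [0.5403 0.2037]
-0.11 [0.621 0.129]
0.1 [0.4669 0.2717]
turn [-1.000e-03  1.000e-02 -1.689e+00] shift cm [-23.65  15.86  -4.95]
[ 0.1796561   0.14755987 -0.08654759  1.8677853   0.01429171  1.11797175
  0.79386157]
```

```bash
python3 -m jog '0 0 -.11 0 0 -2 2;0 0 -.11 0 0 -2 2;0 0 -.11 0 0 0 2;0 0 -.11 0 0 0 2;0 0 -.11 0 0 0 2;0 0 -.11 0 0 0 2;0 0 -.11 0 0 0 2;0 0 -.11 0 0 0 2'
python3 -m jog '0 0 -.11 0 0 0 2;0 0 -.11 0 0 0 2;0 0 -.11 0 0 0 2;0 0 -.11 0 0 0 2;0 0 -.11 0 0 0 2;0 0 -.11 0 0 0 2;0 0 -.11 0 0 0 2;0 0 -.035 0 0 0 2'
python3 - <<'E'
from h import *
to([.5403,.2037,.29],227.2)
E
```

```text
time_s: 7.68
ee_pos: [0.4927, -0.0772, 0.3127]
tool_rot: [-0.0, -0.01, 1.0, 0.0]
contact_force: [-0.1, 0.2, -2.3]
opening: 0.028
grip_force: 35.0
time_s: 8.35
ee_pos: [0.4927, -0.0772, 0.3126]
tool_rot: [-0.0, -0.401, 0.916, 0.0]
contact_force: [0.7, 0.6, -1.4]
opening: 0.028
grip_force: 35.0
turn [ 0.001 -0.     0.002] shift cm [-23.84  15.59   2.26]
```

```bash
python3 -m jog '0 0 0 -2.5 2 0 2;0 0 0 -3 2 0 2;0 0 0 -3 2 0 2;0 0 0 -3 2 0 2;0 0 0 -3 2 .5 2;0 0 0 -3 2 .5 2;0 0 0 -3 2 .5 2;0 0 0 -2.3 1.5 .7 2'
python3 -m jog '0 0 0 -1 0.1 0 2;0 0 0 0 0 0 2;0 0 0 0 0 0 2;0 0 0 0 0 0 2;0 0 0 0 0 0 2;0 0 0 0 0 0 2;0 0 0 0 0 0 2;0 0 0 0 0 0 2'
python3 - <<'E'
from h import *
to([.5403,.2037,.2745],227.2)
cv2.imwrite("pics/hm4.png",robot.snapshot("wrist"))
E
```

```text
time_s: 9.02
ee_pos: [0.5349, 0.1988, 0.291]
tool_rot: [0.0, -0.4, 0.917, 0.001]
contact_force: [1.1, 1.2, -1.4]
opening: 0.0276
grip_force: 35.0
time_s: 9.68
ee_pos: [0.5415, 0.2024, 0.291]
tool_rot: [0.0, -0.398, 0.917, -0.0]
contact_force: [-0.0, 0.0, -1.0]
opening: 0.0279
grip_force: 35.0
turn [-0.     0.    -0.005] shift cm [-0.01  0.17  1.65]
```

View pics/hm4.png

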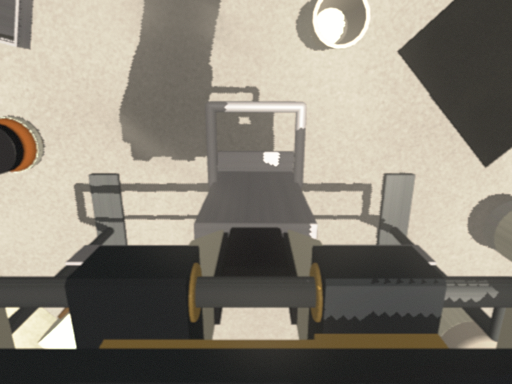

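The rail is parallel to the hanger, with the loop at rows 105–165 and the cup well clear. I'll move in over the rail and lower.

```bash
python3 -m jog '0 0 -.004 0 .15 .7 2;0 0 0 0 0 .8 2;0 0 0 -1.5 0 0 2;0 0 0 -1.5 0 0 2;0 0 0 -1.5 0 0 2;0 0 0 -1 0 0 2;0 0 0 -.5 0 0 2;0 0 0 0 0 0 2'
python3 -m jog '0 0 0 0 0 0 2;0 0 0 0 0 .5 2;0 0 0 0 0 .5 2;0 0 0 0 0 .5 2;0 0 0 0 0 .5 2;0 0 0 0 0 0 2;0 0 0 0 0 0 2;0 0 0 0 0 0 2'
python3 - <<'E'
from h import *
to([.5811,.2477,.2445],227.2)
E
```

```text
time_s: 10.4
ee_pos: [0.5809, 0.2491, 0.2748]
tool_rot: [-0.001, -0.401, 0.916, 0.0]
contact_force: [0.2, 0.9, -1.1]
opening: 0.0277
grip_force: 35.0
time_s: 11.07
ee_pos: [0.5811, 0.2482, 0.2558]
tool_rot: [0.0, -0.401, 0.916, 0.0]
contact_force: [0.2, -0.7, -1.7]
opening: 0.0276
grip_force: 35.0
turn [0. 0. 0.] shift cm [ 0.03 -0.04  1.13]
```

```bash
python3 -m jog '0 0 0 0 0 .4 2;0 0 0 0 0 .3 2;0 0 0 0 0 .2 2;0 0 0 0 0 .2 2;0 0 0 0 0 0 2;0 0 0 0 0 0 2;0 0 0 0 0 0 2;0 0 0 0 0 0 2'
```

```text
time_s: 11.73
ee_pos: [0.581, 0.2482, 0.2446]
tool_rot: [-0.0, -0.401, 0.916, 0.0]
contact_force: [-0.4, -0.5, -0.9]
opening: 0.0278
grip_force: 35.0
```

```bash
python3 -m jog '0 0 0 0 0 .15 2;0 0 0 0 0 0 2;0 0 0 0 0 0 2;0 0 0 0 0 0 2;0 0 0 0 0 0 2;0 0 0 0 0 0 2;0 0 0 0 0 0 2;0 0 0 0 0 0 2'
```

```text
time_s: 12.4
ee_pos: [0.5811, 0.2483, 0.2445]
tool_rot: [0.0, -0.401, 0.916, -0.0]
contact_force: [-2.9, -1.4, 5.7]
opening: 0.0274
grip_force: 35.0
```

Seated: +5.7 N upward at z 0.2445. I'll release, rise, back off to the front and look.

```bash
python3 -m jog '0 0 0 0 0 -.1 5;0 0 0 0 0 0 5;0 0 0 0 0 0 5;0 0 0 0 0 0 5;0 0 0 0 0 0 5;0 0 0 0 0 -1 5;0 0 0 0 0 -3 5;0 0 0 0 0 -3 5'
python3 -m jog '0 0 0 0 0 -3 5;0 0 0 2 0 -3 5;0 0 0 3 0 0 5;0 0 0 2 0 0 5;0 0 0 0 0 0 5;0 0 0 0 0 0 5;0 0 0 0 0 0 5;0 0 0 0 0 0 5'
python3 - <<'E'
from h import *
a=robot.snapshot("wrist");b=robot.snapshot("scene");b=cv2.resize(b[110:290,60:400],(512,271))
cv2.imwrite("pics/hm5.png",np.vstack([a[:300],b]));cv2.imwrite("pics/hm5w.png",a)
E
```

```text
time_s: 13.07
ee_pos: [0.5801, 0.2477, 0.314]
tool_rot: [-0.002, -0.401, 0.916, 0.0]
contact_force: [1.1, 1.1, -0.4]
opening: 0.0503
grip_force: 0.0
time_s: 13.73
ee_pos: [0.5338, 0.1977, 0.3742]
tool_rot: [0.0, -0.401, 0.916, 0.0]
contact_force: [0.1, -0.4, -0.3]
opening: 0.0501
grip_force: 0.0
```

View pics/hm5.png

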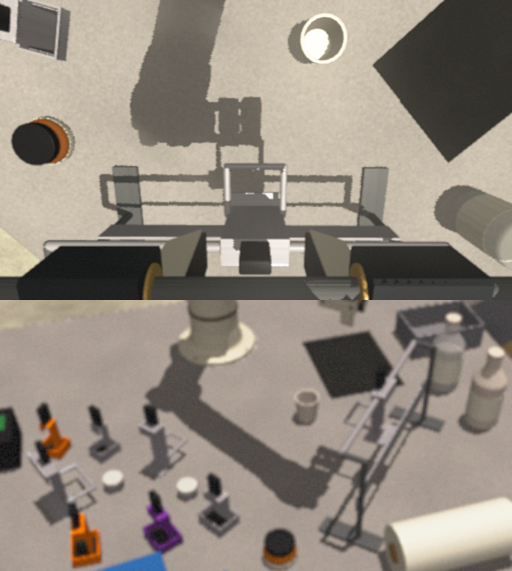

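It's hanging: the scene shows the middle hanger upright on the rail, loop to the front. Next is the narrow hanger.

```bash
cat >> h.py <<'E'
def look(p,ztop,phi,tag,zt):
    o=robot.observe();im=robot.snapshot("wrist");cv2.imwrite(f"pics/{tag}.png",im);c=cam("wrist",o)
    uv=proj(c,[p[0],p[1],ztop-.02]).round().astype(int);print("expected px",uv)
    C=grip(im,c,tuple(uv),ztop,phi,win=30);to([C[0],C[1],zt],phi,o)
E
python3 -m jog '0 0 .11 0 0 0 5;0 0 .11 0 0 0 5;0 0 .11 0 0 0 5;0 0 .11 0 0 0 5;0 0 .11 0 0 0 5;0 0 .11 0 0 0 5;0 0 .11 0 0 0 5;0 0 .11 0 0 0 5'
python3 -m jog '0 0 .11 0 0 0 5;0 0 .11 0 0 0 5;0 0 .11 0 0 0 5;0 0 .11 0 0 0 5;0 0 .11 0 0 0 5;0 0 .11 0 0 0 5;0 0 .09 0 0 0 5;0 0 0 0 0 0 5'
python3 - <<'E'
from h import *
to([.435,-.207,.36],134)
E
```

```text
time_s: 14.5
ee_pos: [0.5336, 0.1975, 0.3737]
tool_rot: [-0.001, 0.03, 1.0, 0.0]
contact_force: [-0.4, 0.1, -0.9]
opening: 0.0502
grip_force: 0.0
time_s: 15.17
ee_pos: [0.5336, 0.1975, 0.3737]
tool_rot: [-0.0, 0.393, 0.919, -0.0]
contact_force: [0.3, -0.1, -0.6]
opening: 0.0499
grip_force: 0.0
turn [-0.001 -0.001 -0.005] shift cm [-22.25 -35.19   1.37]
```

```bash
python3 -m jog '0 0 0 -2 -3.2 0 9;0 0 0 -2 -3.2 0 9;0 0 0 -2 -3.2 0 9;0 0 0 -2 -3.2 0 9;0 0 0 -2 -3.2 0 9;0 0 0 -2 -3.2 0 9;0 0 0 -2 -3.2 0 9;0 0 0 -2 -3.2 0 9'
python3 -m jog '0 0 0 -2 -3.2 0 9;0 0 0 -2 -3.2 .6 9;0 0 0 -2 -3.2 .7 9;0 0 0 -.2 0 0 9;0 0 0 0 0 0 9;0 0 0 0 0 0 9;0 0 0 0 0 0 9;0 0 0 0 0 0 9'
python3 - <<'E'
from h import *
look((.441,-.213),.176,134,"hs1",.139)
E
```

```text
time_s: 15.83
ee_pos: [0.4592, -0.0972, 0.3742]
tool_rot: [0.0, 0.39, 0.921, -0.0]
contact_force: [0.1, -0.4, -0.8]
opening: 0.0899
grip_force: 0.0
time_s: 16.5
ee_pos: [0.4341, -0.2055, 0.3613]
tool_rot: [0.0, 0.39, 0.921, 0.0]
contact_force: [0.5, 0.1, -0.6]
opening: 0.0898
grip_force: 0.0
expected px [254 175]
box [242 167  27  22] 506
len mm 28.4 edge heading tool x 136.4 centre [ 0.443  -0.2141]
turn [ 0.    -0.     0.001] shift cm [-1.23  0.05 22.23]
```

```bash
python3 -m jog '0 0 -.035 0 0 0 6;0 0 0 -1.2 0 2 6;0 0 0 0 0 3 6;0 0 0 0 0 3 6;0 0 0 0 0 3 6;0 0 0 0 0 3 6;0 0 0 0 0 1 6;0 0 0 0 0 0 6'
python3 -m jog '0 0 0 0 0 0 6;0 0 0 0 0 0 6;0 0 0 0 0 0 6;0 0 0 0 0 0 6;0 0 0 0 0 0 6;0 0 0 0 0 0 6;0 0 0 0 0 0 6;0 0 0 0 0 0 6'
python3 - <<'E'
from h import *
look((.443,-.214),.176,136,"hs2",.142)
im=cv2.imread("pics/hs2.png");c=cam("wrist");g=cv2.cvtColor(im,cv2.COLOR_BGR2GRAY)
X=np.array([np.cos(np.radians(136)),np.sin(np.radians(136)),0]);Y=np.array([X[1],-X[0],0])
b=proj(c,np.r_[.443,-.214,.044]+X*.066).round(0);print("bar px",b,proj(c,np.r_[.443,-.214,.044]+X*.066+Y*.02)-b)
u,v=b.astype(int);print([(int(np.argmax(g[v-14:v+14,q]))+v-14,int(g[v-14:v+14,q].max())) for q in range(u-36,u+37,6)])
E
```

```text
time_s: 17.22
ee_pos: [0.4403, -0.2139, 0.2088]
tool_rot: [-0.003, 0.375, 0.927, -0.0]
contact_force: [0.5, 0.2, 0.6]
opening: 0.06
grip_force: 0.0
time_s: 17.88
ee_pos: [0.442, -0.2155, 0.2114]
tool_rot: [0.0, 0.376, 0.927, 0.0]
contact_force: [0.3, 0.2, -0.5]
opening: 0.06
grip_force: 0.0
expected px [257 213]
box [234 194  47  42] 1724
len mm 29.1 edge heading tool x 132.5 centre [ 0.443  -0.2138]
turn [ 0.     0.    -0.003] shift cm [0.04 0.19 6.94]
bar px [256. 104.] [21.83524102  0.29762256]
[(np.int64(111), 201), (np.int64(91), 201), (np.int64(90), 194), (np.int64(103), 246), (np.int64(103), 243), (np.int64(104), 246), (np.int64(104), 244), (np.int64(105), 246), (np.int64(105), 246), (np.int64(106), 246), (np.int64(106), 247), (np.int64(107), 244), (np.int64(94), 202)]
```

```bash
python3 -m jog '0 0 .065 0 0 0 6;0 0 0 0 .2 2 6;0 0 0 0 0 2 6;0 0 0 0 0 2 6;0 0 0 0 0 1 6;0 0 0 0 0 0 6;0 0 0 0 0 0 6;0 0 0 0 0 0 2' 35
python3 -m jog '0 0 0 0 0 0 2;0 0 0 0 0 0 2;0 0 0 0 0 0 2;0 0 0 0 0 0 2;0 0 0 0 0 0 2;0 0 0 0 0 0 2;0 0 0 0 0 0 2;0 0 0 0 0 0 2'
python3 -m jog '0 0 0 0 0 -1 2;0 0 0 0 0 -3 2;0 0 0 0 0 -3 2;0 0 0 0 0 -3 2;0 0 -.11 0 0 -3 2;0 0 -.11 0 0 -3 2;0 0 -.11 0 0 -1 2;0 0 -.11 0 0 0 2'
python3 -m jog '0 0 -.11 0 0 0 2;0 0 -.11 0 0 0 2;0 0 -.11 0 0 0 2;0 0 -.11 0 0 0 2;0 0 -.11 0 0 0 2;0 0 -.11 0 0 0 2;0 0 -.11 0 0 0 2;0 0 -.11 0 0 0 2'
python3 - <<'E'
from h import *
to([.4669,.2717,.29],227.2)
E
```

```text
time_s: 18.6
ee_pos: [0.4441, -0.2145, 0.1421]
tool_rot: [0.001, 0.406, 0.914, 0.0]
contact_force: [-0.5, -0.5, 0.0]
opening: 0.0568
grip_force: 0.0
time_s: 19.27
ee_pos: [0.4437, -0.2143, 0.1416]
tool_rot: [0.0, 0.406, 0.914, 0.0]
contact_force: [-1.4, 0.2, 4.2]
opening: 0.0278
grip_force: 35.0
time_s: 19.93
ee_pos: [0.4449, -0.2148, 0.3152]
tool_rot: [0.003, 0.194, 0.981, -0.0]
contact_force: [-0.1, -0.3, -1.2]
opening: 0.0277
grip_force: 35.0
time_s: 20.6
ee_pos: [0.4429, -0.2139, 0.3112]
tool_rot: [-0.0, -0.242, 0.97, 0.0]
contact_force: [0.2, 0.6, -1.1]
opening: 0.0278
grip_force: 35.0
turn [ 0.001 -0.001 -0.334] shift cm [-37.26  31.23   2.12]
```

```bash
python3 -m jog '0 0 -.111 0 0 0 2;0 0 -.111 0 0 0 2;0 0 -.111 0 0 0 2;0 0 0 -2.5 2.84 0 2;0 0 0 -2.54 2.84 0 2;0 0 0 -2.54 2.84 0 2;0 0 0 -2.54 2.84 0 2;0 0 0 -2.54 2.84 0 2'
python3 -m jog '0 0 0 -2.54 2.84 0 2;0 0 0 -2.54 2.84 0 2;0 0 0 -2.54 2.84 0 2;0 0 0 -2.54 2.84 0 2;0 0 0 -2.54 2.84 0 2;0 0 0 -2.54 2.84 0 2;0 0 0 0 0 0 2;0 0 0 0 0 0 2'
python3 - <<'E'
from h import *
to([.4669,.2717,.2726],227.2);print(robot.observe()["qpos"])
E
```

```text
time_s: 21.27
ee_pos: [0.4561, -0.0238, 0.3039]
tool_rot: [-0.009, -0.317, 0.948, 0.002]
contact_force: [0.7, 0.4, -0.8]
opening: 0.028
grip_force: 35.0
time_s: 21.93
ee_pos: [0.4744, 0.2057, 0.3029]
tool_rot: [-0.01, -0.321, 0.947, 0.002]
contact_force: [0.8, -0.1, -1.5]
opening: 0.0281
grip_force: 35.0
turn [ 0.012 -0.016 -0.17 ] shift cm [-4.33  5.03  3.03]
[ 0.08499413  0.22123588 -0.62742613  1.7676313   0.12873354  1.21440164
  1.64603222]
```

```bash
python3 -m jog '0 0 0 2 0 0 2;0 0 0 2 0 0 2;0 0 0 1 1.5 0 2;0 0 0 0 2 0 2;0 0 0 0 2 0 2;.012 -.016 -.06 0 0 0 2;0 0 -.06 0 0 0 2;0 0 -.05 0 0 0 2'
python3 - <<'E'
from h import *
to([.4669,.2717,.2726],227.2)
E
```

```text
time_s: 22.6
ee_pos: [0.4021, 0.215, 0.3043]
tool_rot: [0.0, -0.398, 0.917, -0.002]
contact_force: [0.3, 0.0, -2.0]
opening: 0.0281
grip_force: 35.0
turn [-0.004 -0.001 -0.005] shift cm [-8.56 -0.9   3.17]
```

```bash
python3 -m jog '0 0 -.005 0 -.9 1 2;0 0 0 -1.5 0 1 2;0 0 0 -2 0 1 2;0 0 0 -2 0 .1 2;0 0 0 -2 0 0 2;0 0 0 -1 0 0 2;0 0 0 0 0 0 2;0 0 0 0 0 0 2'
python3 - <<'E'
from h import *
to([.4669+.0408,.2717+.044,.2726],227.2);robot.observe()
a=robot.snapshot("wrist");cv2.imwrite("pics/hs4.png",a)
E
```

```text
time_s: 23.27
ee_pos: [0.4668, 0.2716, 0.2724]
tool_rot: [-0.001, -0.399, 0.917, -0.001]
contact_force: [0.9, 0.5, -1.8]
opening: 0.0278
grip_force: 35.0
turn [-0.001 -0.002 -0.002] shift cm [-6.01 -0.01 -0.02]
```

View pics/hs4.png

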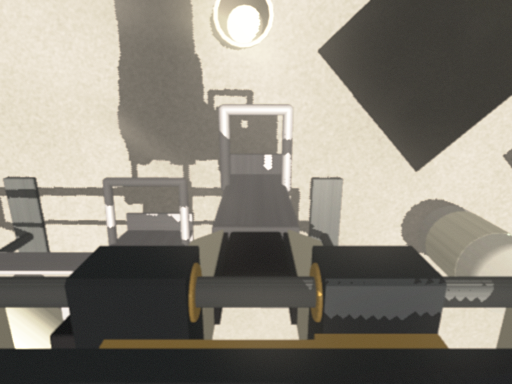

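The held narrow hanger is square to the rail and the middle hanger still hangs at (105–190,180). I'll hang this one.

```bash
python3 -m jog '0 0 0 -1.5 0 0 2;0 0 0 -1.5 0 0 2;0 0 0 -1.5 0 0 2;0 0 0 -1 0 0 2;0 0 0 -.5 0 0 2;0 0 0 0 0 0 2;0 0 0 0 0 .5 2;0 0 0 0 0 .5 2'
python3 -m jog '0 0 0 0 0 .5 2;0 0 0 0 0 .5 2;0 0 0 0 0 .4 2;0 0 0 0 0 .3 2;0 0 0 0 0 .2 2;0 0 0 0 0 .15 2;0 0 0 0 0 0 2;0 0 0 0 0 0 2'
```

```text
time_s: 23.98
ee_pos: [0.5075, 0.3163, 0.2631]
tool_rot: [0.001, -0.4, 0.917, -0.001]
contact_force: [-0.5, 0.1, -1.7]
opening: 0.0281
grip_force: 35.0
time_s: 24.65
ee_pos: [0.5078, 0.3169, 0.2429]
tool_rot: [0.0, -0.4, 0.917, -0.001]
contact_force: [-0.1, -0.5, -1.1]
opening: 0.0277
grip_force: 35.0
```

```bash
python3 -m jog '0 0 0 0 0 .15 2;0 0 0 0 0 0 2;0 0 0 0 0 0 2;0 0 0 0 0 0 2;0 0 0 0 0 0 2;0 0 0 0 0 0 2;0 0 0 0 0 0 2;0 0 0 0 0 0 2'
```

```text
time_s: 25.32
ee_pos: [0.5079, 0.3169, 0.2425]
tool_rot: [0.001, -0.4, 0.917, -0.001]
contact_force: [-2.3, -1.7, 5.8]
opening: 0.0276
grip_force: 35.0
```

Seated. I'll release, retreat, then head for the wide hanger (heading about 117°).

```bash
python3 -m jog '0 0 0 0 0 -.1 5;0 0 0 0 0 0 5;0 0 0 0 0 0 5;0 0 0 0 0 0 5;0 0 0 0 0 0 5;0 0 0 0 0 -1 5;0 0 0 0 0 -3 5;0 0 0 0 0 -3 5'
python3 -m jog '0 0 0 0 0 -3 5;0 0 0 2 0 -3 5;0 0 0 3 0 0 5;0 0 0 3 0 0 5;0 0 .11 0 0 0 5;0 0 .11 0 0 0 5;0 0 .11 0 0 0 5;0 0 .11 0 0 0 5'
python3 -m jog '0 0 .11 0 0 0 5;0 0 .11 0 0 0 5;0 0 .11 0 0 0 5;0 0 .11 0 0 0 5;0 0 .11 0 0 0 5;0 0 .11 0 0 0 5;0 0 .11 0 0 0 5;0 0 .11 0 0 0 5'
python3 -m jog '0 0 .11 0 0 0 5;0 0 .11 0 0 0 5;0 0 .11 0 0 0 5;0 0 .11 0 0 0 5;0 0 .11 0 0 0 5;0 0 .04 0 0 0 5;0 0 0 0 0 0 5;0 0 0 0 0 0 5'
python3 - <<'E'
from h import *
to([.488,-.43,.36],117.4);print(robot.observe()["qpos"])
# check the objects still on the table in the top view
t=robot.snapshot("top");c=cam("top");cv2.imwrite("pics/top2.png",t)
m=(t.max(2)<48).astype(np.uint8);m[:150]=0;m[260:]=0;m[:,:270]=0;m[:,388:]=0
n,l,st,ce=cv2.connectedComponentsWithStats(m)
for i in range(1,n):
    if 40>st[i,4]>6: print(ce[i].round(1),st[i,4],ray(c,ce[i],.176).round(3),ray(c,ce[i],.135).round(3))
E
```

```text
time_s: 25.98
ee_pos: [0.5068, 0.3163, 0.3123]
tool_rot: [-0.001, -0.4, 0.917, -0.001]
contact_force: [0.3, -0.5, 0.5]
opening: 0.0499
grip_force: 0.0
time_s: 26.65
ee_pos: [0.4531, 0.2582, 0.3733]
tool_rot: [0.001, -0.187, 0.982, -0.001]
contact_force: [0.3, -0.1, -0.4]
opening: 0.0499
grip_force: 0.0
time_s: 27.32
ee_pos: [0.4531, 0.2586, 0.3731]
tool_rot: [0.001, 0.248, 0.969, -0.0]
contact_force: [-0.2, -0.7, -0.1]
opening: 0.0498
grip_force: 0.0
time_s: 27.98
ee_pos: [0.4531, 0.2586, 0.3728]
tool_rot: [0.001, 0.516, 0.856, 0.0]
contact_force: [-0.2, 0.1, -0.3]
opening: 0.05
grip_force: 0.0
turn [0.001 0.002 0.007] shift cm [-62.74 -28.59   1.28]
[-0.12605131  0.15278685 -0.50203019  1.6707024   0.07739184  1.33641214
 -0.15554293]
[328.7 164.1] 16 [ 0.644 -0.226  0.176] [ 0.651 -0.234  0.135]
[299.7 166.7] 9 [ 0.631 -0.113  0.176] [ 0.638 -0.118  0.135]
[366.5 167. ] 18 [ 0.635 -0.374  0.176] [ 0.642 -0.386  0.135]
[381.9 203.3] 21 [ 0.494 -0.432  0.176] [ 0.497 -0.445  0.135]
[350.2 235.7] 28 [ 0.367 -0.308  0.176] [ 0.367 -0.318  0.135]
[380.8 247.7] 18 [ 0.323 -0.424  0.176] [ 0.322 -0.437  0.135]
```

```bash
python3 -m jog '0 0 0 -2.5 -1.1 0 9;0 0 0 -3.5 -1.6 0 9;0 0 0 -3.5 -1.6 0 9;0 0 0 -3.5 -1.6 0 9;0 0 0 -3.5 -1.6 0 9;0 0 0 -3.5 -1.6 0 9;0 0 0 -3.5 -1.6 0 9;0 0 0 -3.5 -1.6 0 9'
python3 -m jog '0 0 0 -3.5 -1.6 0 9;0 0 0 -3.5 -1.6 0 9;0 0 0 -3.5 -1.6 0 9;0 0 0 -3.5 -1.6 0 9;0 0 0 -3.5 -1.6 0 9;0 0 0 -3.5 -1.6 0 9;0 0 0 -3.5 -1.6 0 9;0 0 0 -3.5 -1.6 0 9'
python3 -m jog '0 0 0 -3.5 -1.6 0 9;0 0 0 -3.5 -1.6 0 9;0 0 0 0 0 0 9;0 0 0 0 0 0 9;0 0 0 0 0 0 9;0 0 0 0 0 0 9;0 0 0 0 0 0 9;0 0 0 0 0 0 9'
python3 - <<'E'
from h import *
to([.488,-.43,.36],117.4)
look((.494,-.433),.176,117.4,"hl1",.142)
E
```

```text
time_s: 28.7
ee_pos: [0.4695, -0.0397, 0.3732]
tool_rot: [0.001, 0.517, 0.856, -0.0]
contact_force: [0.6, 0.5, 1.0]
opening: 0.0897
grip_force: 0.0
time_s: 29.37
ee_pos: [0.4865, -0.3471, 0.3734]
tool_rot: [0.001, 0.517, 0.856, -0.0]
contact_force: [1.2, 0.6, 0.5]
opening: 0.0897
grip_force: 0.0
time_s: 30.03
ee_pos: [0.4915, -0.4208, 0.3739]
tool_rot: [0.001, 0.516, 0.856, 0.0]
contact_force: [0.1, -0.6, -0.9]
opening: 0.0903
grip_force: 0.0
turn [0.001 0.002 0.008] shift cm [-0.66 -0.73  1.39]
expected px [252 173]
box [238 167  26  23] 507
len mm 28.5 edge heading tool x 113.5 centre [ 0.4956 -0.4381]
turn [0.001 0.002 0.008] shift cm [-1.73 -0.42 23.19]
```

```bash
python3 -m jog '0 0 .04 0 0 0 6;0 0 0 -1.7 -.45 2.5 6;0 0 0 0 0 3 6;0 0 0 0 0 3 6;0 0 0 0 0 3 6;0 0 0 0 0 3 6;0 0 0 0 0 1.8 6;0 0 0 0 0 0 6'
python3 -m jog '0 0 0 0 0 0 6;0 0 0 0 0 0 6;0 0 0 0 0 0 6;0 0 0 0 0 0 6;0 0 0 0 0 0 6;0 0 0 0 0 0 6;0 0 0 0 0 0 6;0 0 0 0 0 0 6'
cat >> h.py <<'E'
def bar(tag,p,phi,z=.044,dx=.066,half=36,w=14):
    im=cv2.imread(f"pics/{tag}.png");c=cam("wrist");g=cv2.cvtColor(im,cv2.COLOR_BGR2GRAY).astype(int);f=np.radians(phi)
    X=np.array([np.cos(f),np.sin(f),0]);Y=np.array([X[1],-X[0],0]);P=np.r_[p[0],p[1],z]+X*dx
    b=proj(c,P);s=proj(c,P+Y*.02)-b;u,v=b.round().astype(int);print("bar px",b.round(1),"slope if aligned",(s[1]/s[0]).round(3))
    print([(q,int(np.argmax(g[v-w:v+w,q]))+v-w,int(g[v-w:v+w,q].max())) for q in range(u-half,u+half+1,6)]);return c
E
python3 - <<'E'
from h import *
look((.4956,-.438),.176,115,"hl2",.142);bar("hl2",(.4956,-.438),115,half=48)
E
```

```text
time_s: 30.75
ee_pos: [0.4921, -0.4369, 0.2053]
tool_rot: [-0.003, 0.534, 0.846, 0.0]
contact_force: [-1.3, 0.3, -0.6]
opening: 0.0603
grip_force: 0.0
time_s: 31.42
ee_pos: [0.4943, -0.4397, 0.2105]
tool_rot: [0.001, 0.534, 0.845, -0.0]
contact_force: [0.1, -0.7, 0.5]
opening: 0.0604
grip_force: 0.0
expected px [257 213]
box [236 192  46  42] 1754
len mm 28.2 edge heading tool x 113.9 centre [ 0.496  -0.4369]
turn [0.001 0.002 0.007] shift cm [0.19 0.27 6.85]
bar px [257.2 103.5] slope if aligned 0.008
[(209, np.int64(93), 108), (215, np.int64(90), 162), (221, np.int64(102), 246), (227, np.int64(102), 251), (233, np.int64(102), 251), (239, np.int64(102), 250), (245, np.int64(103), 249), (251, np.int64(103), 251), (257, np.int64(103), 252), (263, np.int64(103), 252), (269, np.int64(103), 250), (275, np.int64(104), 249), (281, np.int64(104), 250), (287, np.int64(104), 250), (293, np.int64(104), 250), (299, np.int64(104), 247), (305, np.int64(105), 246)]
```

```bash
python3 -m jog '0 0 .025 0 0 0 6;0 0 0 .2 .28 2 6;0 0 0 0 0 2 6;0 0 0 0 0 2 6;0 0 0 0 0 .85 6;0 0 0 0 0 0 6;0 0 0 0 0 0 6;0 0 0 0 0 0 2' 40
python3 -m jog '0 0 0 0 0 0 2;0 0 0 0 0 0 2;0 0 0 0 0 0 2;0 0 0 0 0 0 2;0 0 0 0 0 0 2;0 0 0 0 0 0 2;0 0 0 0 0 0 2;0 0 0 0 0 0 2'
python3 -m jog '0 0 0 0 0 -1 2;0 0 0 0 0 -3 2;0 0 0 0 0 -3 2;0 0 0 0 0 -3 2;0 0 -.11 0 0 -3 2;0 0 -.11 0 0 -3 2;0 0 -.11 0 0 -1 2;0 0 -.11 0 0 0 2'
python3 -m jog '0 0 -.11 0 0 0 2;0 0 -.11 0 0 0 2;0 0 -.11 0 0 0 2;0 0 -.11 0 0 0 2;0 0 -.11 0 0 0 2;0 0 -.11 0 0 0 2;0 0 -.11 0 0 0 2;0 0 -.11 0 0 0 2'
python3 - <<'E'
from h import *
to([.621,.129,.29],227.2);print(robot.observe()["qpos"])
E
```

```text
time_s: 32.13
ee_pos: [0.4968, -0.4375, 0.143]
tool_rot: [0.002, 0.545, 0.838, -0.0]
contact_force: [0.5, 0.2, 0.2]
opening: 0.057
grip_force: 0.0
time_s: 32.8
ee_pos: [0.4961, -0.4371, 0.1421]
tool_rot: [0.001, 0.545, 0.839, -0.0]
contact_force: [-1.3, 0.0, 2.7]
opening: 0.0277
grip_force: 40.0
time_s: 33.47
ee_pos: [0.4974, -0.4376, 0.3166]
tool_rot: [0.004, 0.346, 0.938, -0.001]
contact_force: [-0.0, 0.2, -2.4]
opening: 0.0277
grip_force: 40.0
time_s: 34.13
ee_pos: [0.4955, -0.4361, 0.3115]
tool_rot: [0.0, -0.087, 0.996, -0.0]
contact_force: [0.2, -0.7, -1.7]
opening: 0.028
grip_force: 40.0
turn [-0.001  0.    -0.651] shift cm [-49.99  29.19   2.15]
[ 0.81083336  0.43036555 -0.18436674  1.42742806  0.07980333  1.29044443
  2.36494666]
```

```bash
python3 - <<'E'
from h import *
to([.545,.03,.31],190)
E
```

```text
turn [-0.001  0.    -0.001] shift cm [-12.96  45.05   0.15]
```

```bash
python3 -m jog '0 0 0 -.5 2 0 2;0 0 0 -1 3.4 0 2;0 0 0 -1 3.4 0 2;0 0 0 -1 3.4 0 2;0 0 0 -1 3.4 0 2;0 0 0 -1 3.4 0 2;0 0 0 -1 3.4 0 2;0 0 0 -1 3.4 0 2'
python3 -m jog '0 0 0 -1 3.4 0 2;0 0 0 -1 3.4 0 2;0 0 0 -1 3.4 0 2;0 0 0 -1 3.4 0 2;0 0 0 -1 3.4 0 2;0 0 0 -1 3 0 2;0 0 0 0 0 0 2;0 0 0 0 0 0 2'
python3 -m jog '0 0 -.1 0 0 0 2;0 0 -.1 0 0 0 2;0 0 -.1 0 0 0 2;0 0 -.1 0 0 0 2;0 0 -.1 0 0 0 2;0 0 -.1 0 0 0 2;0 0 -.05 0 0 0 2;0 0 0 0 0 0 2'
python3 - <<'E'
from h import *
to([.621,.129,.273],227.2);print(robot.observe()["qpos"])
E
```

```text
time_s: 34.8
ee_pos: [0.5262, -0.1678, 0.3115]
tool_rot: [0.0, -0.084, 0.996, -0.001]
contact_force: [0.7, -0.7, -2.6]
opening: 0.0273
grip_force: 40.0
time_s: 35.47
ee_pos: [0.5521, 0.0406, 0.3113]
tool_rot: [0.0, -0.087, 0.996, -0.0]
contact_force: [0.1, -0.7, -2.0]
opening: 0.0281
grip_force: 40.0
time_s: 36.13
ee_pos: [0.5523, 0.0354, 0.311]
tool_rot: [-0.0, -0.397, 0.918, -0.001]
contact_force: [-0.1, -0.0, -2.0]
opening: 0.0274
grip_force: 40.0
turn [-0.002 -0.001 -0.007] shift cm [-11.54   1.31   3.8 ]
[ 0.32272556  0.26068171 -0.52625977  1.6913692   0.14055472  1.2265362
  2.151162  ]
```

```bash
python3 -m jog '0 0 -.006 0 1.3 1 2;0 0 0 -2.5 0 1 2;0 0 0 -3 0 1 2;0 0 0 -3 0 .8 2;0 0 0 -2 0 0 2;0 0 0 -1 0 0 2;0 0 0 0 0 0 2;0 0 0 0 0 0 2'
python3 - <<'E'
from h import *
to([.621+.0408,.129+.044,.273],227.2)
E
```

```text
time_s: 36.8
ee_pos: [0.621, 0.1296, 0.273]
tool_rot: [-0.0, -0.4, 0.917, -0.001]
contact_force: [0.8, -0.1, -1.7]
opening: 0.0278
grip_force: 40.0
turn [-0.002 -0.001 -0.001] shift cm [-5.96 -0.05 -0.  ]
```

```bash
python3 -m jog '0 0 0 -1.5 0 0 2;0 0 0 -1.5 0 0 2;0 0 0 -1.5 0 0 2;0 0 0 -1 0 0 2;0 0 0 -.5 0 0 2;0 0 0 0 0 0 2;0 0 0 0 0 .5 2;0 0 0 0 0 .5 2'
python3 -m jog '0 0 0 0 0 .5 2;0 0 0 0 0 .5 2;0 0 0 0 0 .4 2;0 0 0 0 0 .3 2;0 0 0 0 0 .2 2;0 0 0 0 0 .2 2;0 0 0 0 0 0 2;0 0 0 0 0 0 2'
python3 -m jog '0 0 0 0 0 .1 2;0 0 0 0 0 0 2;0 0 0 0 0 0 2;0 0 0 0 0 0 2;0 0 0 0 0 0 2;0 0 0 0 0 0 2;0 0 0 0 0 0 2;0 0 0 0 0 0 2'
```

```text
time_s: 37.47
ee_pos: [0.6619, 0.1735, 0.2632]
tool_rot: [0.0, -0.4, 0.917, -0.001]
contact_force: [-0.9, -0.8, -1.8]
opening: 0.0276
grip_force: 40.0
time_s: 38.13
ee_pos: [0.6615, 0.1738, 0.2431]
tool_rot: [-0.0, -0.4, 0.917, -0.001]
contact_force: [-5.6, -4.4, 5.2]
opening: 0.0276
grip_force: 40.0
time_s: 38.8
ee_pos: [0.6615, 0.1738, 0.2431]
tool_rot: [-0.0, -0.4, 0.917, -0.002]
contact_force: [-7.3, -5.4, 10.1]
opening: 0.028
grip_force: 40.0
```

```bash
python3 -m jog '0 0 0 0 0 -.15 5;0 0 0 0 0 0 5;0 0 0 0 0 0 5;0 0 0 0 0 0 5;0 0 0 0 0 0 5;0 0 0 0 0 -1 5;0 0 0 0 0 -3 5;0 0 0 0 0 -3 5'
python3 -m jog '0 0 0 0 0 -3 5;0 0 0 2 0 -3 5;0 0 0 3 0 0 5;0 0 0 3 1 0 5;0 0 0 3 1.5 0 5;0 0 0 1 2 0 5;0 0 0 0 0 0 5;0 0 0 0 0 0 5'
python3 - <<'E'
from h import *
a=robot.snapshot("wrist");b=robot.snapshot("scene");cv2.imwrite("pics/hl5w.png",a);np.save("pics/o5.npy",robot.observe(),allow_pickle=True)
b=cv2.resize(b[110:290,60:400],(512,271));cv2.imwrite("pics/hl5.png",np.vstack([a[:300],b]))
E
```

```text
time_s: 39.47
ee_pos: [0.6611, 0.1745, 0.3123]
tool_rot: [-0.001, -0.4, 0.916, -0.0]
contact_force: [0.9, -0.4, 0.5]
opening: 0.0498
grip_force: 0.0
time_s: 40.13
ee_pos: [0.547, 0.1179, 0.3742]
tool_rot: [0.002, -0.401, 0.916, -0.002]
contact_force: [0.2, 0.7, -0.2]
opening: 0.0498
grip_force: 0.0
```

View pics/hl5.png

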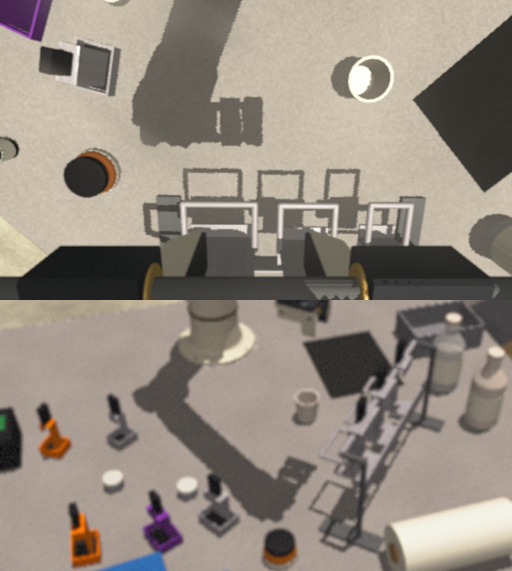

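All three hang side by side; the loop bars show at rows 204–206: wide (182–257), middle (280–336), narrow (370–411). I'll solve the lean from these and measure the first tray.

```bash
python3 - <<'E'
from h import *
o=np.load("pics/o5.npy",allow_pickle=True).item();c=cam("wrist",o);im=cv2.imread("pics/hl5w.png");g=cv2.cvtColor(im,cv2.COLOR_BGR2GRAY).astype(float)
w=np.radians(47.2);X=np.array([np.cos(w),np.sin(w),0]);Y=np.array([-X[1],X[0],0]);mid=np.array([.5855,.2525,.22])
for n,a,b,y in(("l",186,252,-.11),("m",285,331,0),("s",374,407,.1)):
    rows=[np.average(np.arange(198,213),weights=np.clip(g[198:213,u]-190,0,None)+1e-9) for u in range(a,b,4)]
    print(n,np.round(rows,1)[[0,1,2,-3,-2,-1]])
    for t in(0,.05,.1,.15):
        dx=-.0725*np.cos(t)+.079*np.sin(t);dz=-.079*np.cos(t)-.0725*np.sin(t)
        print("  tilt",t,"px",proj(c,mid+Y*y+X*dx+[0,0,dz]).round(1),"bar x,z",round(dx,4),round(.22+dz,4))
# tray t1 size from the upper-left
print([ray(c,p,.025)[:2].round(3).tolist() for p in((78,40),(118,46),(112,94))])
to([.632,-.112,.34],227.2)
t=robot.snapshot("top");cv2.imwrite("pics/top3.png",t)
E
```

```text
l [204.4 204.4 204.4 204.7 204.9 204.8]
  tilt 0 px [217.6 201.8] bar x,z -0.0725 0.141
  tilt 0.05 px [218. 204.] bar x,z -0.0685 0.1375
  tilt 0.1 px [218.4 206.4] bar x,z -0.0643 0.1342
  tilt 0.15 px [218.8 208.9] bar x,z -0.0599 0.1311
m [205.9 205.9 205.9 206.  206.1 206.1]
  tilt 0 px [308.4 201.9] bar x,z -0.0725 0.141
  tilt 0.05 px [307.9 204.1] bar x,z -0.0685 0.1375
  tilt 0.1 px [307.3 206.5] bar x,z -0.0643 0.1342
  tilt 0.15 px [306.8 209. ] bar x,z -0.0599 0.1311
s [205.3 205.3 204.6 205.6 205.6 205.7]
  tilt 0 px [391.1 202. ] bar x,z -0.0725 0.141
  tilt 0.05 px [389.6 204.2] bar x,z -0.0685 0.1375
  tilt 0.1 px [388.2 206.6] bar x,z -0.0643 0.1342
  tilt 0.15 px [386.9 209.1] bar x,z -0.0599 0.1311
[[0.63, -0.154], [0.595, -0.111], [0.65, -0.076]]
turn [-0.003  0.001 -0.   ] shift cm [ 11.14 -21.74   3.33]
```

```bash
python3 -m jog '0 0 .11 0 0 0 5;0 0 .11 0 0 0 5;0 0 .11 0 0 0 5;0 0 .11 0 0 0 5;0 0 .11 0 0 0 5;0 0 .11 0 0 0 5;0 0 .11 0 0 0 5;0 0 .11 0 0 0 5'
python3 -m jog '0 0 .11 0 0 0 5;0 0 .11 0 0 0 5;0 0 .11 0 0 0 5;0 0 .11 0 0 0 5;0 0 .11 0 0 0 5;0 0 .11 0 0 0 5;0 0 .11 0 0 0 5;0 0 .1 0 0 0 5'
python3 - <<'E'
from h import *
to([.632,-.112,.32],122.5)
E
```

```text
time_s: 40.95
ee_pos: [0.5482, 0.1176, 0.372]
tool_rot: [0.0, 0.031, 1.0, -0.0]
contact_force: [-0.2, -0.4, 0.5]
opening: 0.0503
grip_force: 0.0
time_s: 41.62
ee_pos: [0.5483, 0.1176, 0.372]
tool_rot: [0.001, 0.449, 0.893, -0.0]
contact_force: [-0.6, 0.0, 0.9]
opening: 0.0499
grip_force: 0.0
turn [-0.     0.001  0.072] shift cm [-23.86  -5.28   5.2 ]
```

```bash
python3 -m jog '0 0 .07 0 0 0 9;0 0 0 -3.4 -.75 0 9;0 0 0 -3.4 -.75 0 9;0 0 0 -3.4 -.75 1 9;0 0 0 -3.4 -.75 1 9;0 0 0 -3.4 -.75 1 9;0 0 0 -3.4 -.75 1 9;0 0 0 -3.4 -.75 1.2 9'
python3 -m jog '0 0 0 0 0 0 9;0 0 0 0 0 0 9;0 0 0 0 0 0 9;0 0 0 0 0 0 9;0 0 0 0 0 0 9;0 0 0 0 0 0 9;0 0 0 0 0 0 9;0 0 0 0 0 0 9'
python3 - <<'E'
from h import *
look((.636,-.116),.135,122.5,"tm1",.101)
E
```

```text
time_s: 42.28
ee_pos: [0.6342, -0.1128, 0.3201]
tool_rot: [0.001, 0.478, 0.879, -0.0]
contact_force: [0.8, -0.5, 0.8]
opening: 0.089
grip_force: 0.0
time_s: 42.95
ee_pos: [0.6327, -0.1103, 0.3215]
tool_rot: [0.001, 0.477, 0.879, -0.0]
contact_force: [-0.2, 0.0, 0.2]
opening: 0.0898
grip_force: 0.0
expected px [254 171]
box [245 167  27  22] 518
len mm 28.5 edge heading tool x 122.1 centre [ 0.6429 -0.1192]
turn [0.001 0.002 0.008] shift cm [-1.3   0.38 22.05]
```

View pics/tm1.png

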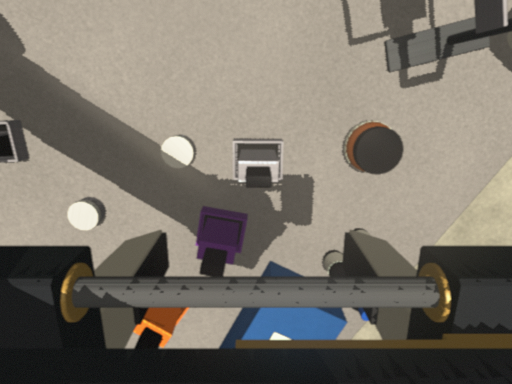

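The tray at (258,160) has its near wall at row 140, dark interior to about row 163, a light band, then the grip. I'll check numerically which side the strip is on, along with the tray's width.

```bash
python3 - <<'E'
from h import *
c=cam("wrist");im=cv2.imread("pics/tm1.png");g=cv2.cvtColor(im,cv2.COLOR_BGR2GRAY).astype(int)
f=np.radians(122.1);X=np.array([np.cos(f),np.sin(f),0]);Y=np.array([X[1],-X[0],0]);G=np.array([.6429,-.1192,0])
P=lambda x,y,z:proj(c,G+X*x+Y*y+[0,0,z]).round(1).tolist()
print("col258",list(zip(range(134,190),g[134:190,262].tolist())))
print("row158",list(zip(range(226,292,2),g[158,226:292:2].tolist())));print("row165",g[165,226:292:2].tolist())
print("wall front top",P(.027,0,.025),P(.027,.034,.025),P(.027,.044,.025),"wall back top",P(-.027,0,.025))
for s in(1,-1):print("strip x",s*.01,"base",P(s*.01,0,.003),"z.05",P(s*.01,0,.05),"top",P(s*.01,0,.089),"edge24",P(s*.01,.024,.05))
print("grip front bottom",P(.007,0,.089))
E
```

```text
col258 [(134, 167), (135, 167), (136, 164), (137, 156), (138, 128), (139, 102), (140, 122), (141, 175), (142, 185), (143, 133), (144, 79), (145, 64), (146, 65), (147, 64), (148, 68), (149, 80), (150, 92), (151, 94), (152, 92), (153, 92), (154, 94), (155, 95), (156, 93), (157, 93), (158, 93), (159, 95), (160, 128), (161, 203), (162, 234), (163, 222), (164, 205), (165, 187), (166, 128), (167, 65), (168, 47), (169, 50), (170, 48), (171, 46), (172, 46), (173, 46), (174, 48), (175, 50), (176, 58), (177, 67), (178, 64), (179, 63), (180, 63), (181, 59), (182, 59), (183, 55), (184, 57), (185, 55), (186, 52), (187, 61), (188, 82), (189, 88)]
row158 [(226, 170), (228, 169), (230, 169), (232, 176), (234, 174), (236, 136), (238, 84), (240, 93), (242, 93), (244, 95), (246, 93), (248, 94), (250, 92), (252, 93), (254, 93), (256, 95), (258, 94), (260, 93), (262, 93), (264, 93), (266, 94), (268, 93), (270, 92), (272, 94), (274, 95), (276, 90), (278, 90), (280, 141), (282, 187), (284, 167), (286, 172), (288, 168), (290, 164)]
row165 [172, 172, 172, 176, 169, 107, 159, 200, 197, 199, 193, 184, 185, 185, 185, 184, 186, 187, 187, 187, 188, 189, 199, 200, 201, 201, 167, 143, 186, 172, 172, 171, 171]
wall front top [257.9, 140.4] [283.3, 140.7] [290.8, 140.9] wall back top [257.2, 179.4]
strip x 0.01 base [257.6, 150.2] z.05 [257.8, 156.4] top [258.1, 162.7] edge24 [276.6, 156.7]
strip x -0.01 base [257.4, 164.0] z.05 [257.6, 171.7] top [257.8, 179.3] edge24 [276.0, 171.9]
grip front bottom [258.0, 165.3]
```

The strip is on the front and the width is 68 mm, so this is the middle tray, heading 122°. I'll grasp it.

```bash
python3 -m jog '0 0 .015 0 0 0 6;0 0 0 -1.3 .38 2 6;0 0 0 0 0 3 6;0 0 0 0 0 3 6;0 0 0 0 0 3 6;0 0 0 0 0 3 6;0 0 0 0 0 1 6;0 0 0 0 0 0 6'
python3 -m jog '0 0 0 0 0 0 6;0 0 0 0 0 0 6;0 0 0 0 0 0 6;0 0 0 0 0 0 6;0 0 0 0 0 0 6;0 0 0 0 0 0 6;0 0 0 0 0 0 6;0 0 0 0 0 0 6'
python3 - <<'E'
from h import *
look((.6429,-.1192),.135,122.1,"tm2",.101);bar("tm2",(.6429,-.1192),122.1,z=.025,dx=.027)
E
```

```text
time_s: 43.67
ee_pos: [0.6405, -0.1199, 0.1677]
tool_rot: [-0.002, 0.485, 0.875, -0.001]
contact_force: [-0.6, -0.2, -0.7]
opening: 0.06
grip_force: 0.0
time_s: 44.33
ee_pos: [0.643, -0.1202, 0.1712]
tool_rot: [0.001, 0.484, 0.875, -0.0]
contact_force: [-0.1, 0.9, 0.1]
opening: 0.06
grip_force: 0.0
expected px [255 212]
box [232 193  47  40] 1724
len mm 29.1 edge heading tool x 122.1 centre [ 0.6427 -0.1186]
turn [ 0.001  0.002 -0.001] shift cm [0.16 0.06 7.02]
bar px [255.  149.2] slope if aligned -0.0
[(219, np.int64(152), 216), (225, np.int64(151), 212), (231, np.int64(151), 213), (237, np.int64(151), 218), (243, np.int64(151), 218), (249, np.int64(151), 217), (255, np.int64(151), 218), (261, np.int64(151), 217), (267, np.int64(151), 217), (273, np.int64(151), 215), (279, np.int64(151), 215), (285, np.int64(151), 214), (291, np.int64(154), 215)]
```

```bash
python3 -m jog '0 0 0 .15 .05 2 6;0 0 0 0 0 2 6;0 0 0 0 0 2 6;0 0 0 0 0 1 6;0 0 0 0 0 0 6;0 0 0 0 0 0 6;0 0 0 0 0 0 2;0 0 0 0 0 0 2' 40
python3 -m jog '0 0 0 0 0 0 2;0 0 0 0 0 0 2;0 0 0 0 0 0 2;0 0 0 0 0 0 2;0 0 0 0 0 0 2;0 0 0 0 0 0 2;0 0 0 0 0 0 2;0 0 0 0 0 0 2'
python3 -m jog '0 0 0 0 0 -1 2;0 0 0 0 0 -3 2;0 0 0 0 0 -3 2;0 0 0 0 0 -3 2;0 0 -.11 0 0 -3 2;0 0 -.11 0 0 -3 2;0 0 -.11 0 0 -2 2;0 0 -.11 0 0 0 2'
python3 -m jog '0 0 -.11 0 0 0 2;0 0 -.11 0 0 0 2;0 0 -.11 0 0 0 2;0 0 -.11 0 0 0 2;0 0 0 0 0 0 2;0 0 0 0 0 0 2;0 0 0 0 0 0 2;0 0 0 0 0 0 2'
python3 - <<'E'
from h import *
to([.4675,.125,.26],172.5)
E
```

```text
time_s: 45.05
ee_pos: [0.6439, -0.1189, 0.1026]
tool_rot: [0.002, 0.484, 0.875, 0.0]
contact_force: [-0.7, 0.7, 0.3]
opening: 0.051
grip_force: 0.0
time_s: 45.72
ee_pos: [0.643, -0.1188, 0.1015]
tool_rot: [0.001, 0.484, 0.875, -0.0]
contact_force: [-1.1, -0.2, 4.4]
opening: 0.0277
grip_force: 40.0
time_s: 46.38
ee_pos: [0.645, -0.1185, 0.2873]
tool_rot: [0.005, 0.279, 0.96, 0.0]
contact_force: [1.1, -0.9, -0.9]
opening: 0.0277
grip_force: 40.0
time_s: 47.05
ee_pos: [0.6423, -0.1185, 0.281]
tool_rot: [0.001, 0.067, 0.998, -0.001]
contact_force: [-0.5, 0.3, -1.3]
opening: 0.0279
grip_force: 40.0
turn [-0.001  0.001 -0.003] shift cm [20.51 21.85  2.1 ]
```

```bash
python3 -m jog '0 0 0 2.3 2.7 0 2;0 0 0 2.6 2.75 0 2;0 0 0 2.6 2.75 0 2;0 0 0 2.6 2.75 0 2;0 0 0 2.6 2.75 0 2;0 0 0 2.6 2.75 0 2;0 0 0 2.6 2.75 0 2;0 0 0 2.6 2.7 0 2'
python3 -m jog '0 0 0 0 0 0 2;0 0 -.11 0 0 0 2;0 0 -.11 0 0 0 2;0 0 -.11 0 0 0 2;0 0 -.11 0 0 0 2;0 0 -.11 0 0 0 2;0 0 -.11 0 0 0 2;0 0 -.11 0 0 0 2'
python3 -m jog '0 0 -.11 0 0 0 2;0 0 -.08 0 0 0 2;0 0 0 0 0 2 2;0 0 0 0 0 2 2;0 0 0 0 0 2 2;0 0 0 0 0 2 2;0 0 0 0 0 0 2;0 0 0 0 0 0 2'
python3 - <<'E'
from h import *
to([.5006,.1608,.181],227.2);print(robot.observe()["qpos"])
E
```

```text
time_s: 47.72
ee_pos: [0.4666, 0.1269, 0.2808]
tool_rot: [0.001, 0.066, 0.998, -0.001]
contact_force: [0.3, 1.2, -1.6]
opening: 0.0278
grip_force: 40.0
time_s: 48.38
ee_pos: [0.468, 0.1254, 0.2807]
tool_rot: [0.001, -0.316, 0.949, -0.001]
contact_force: [-1.0, 0.7, -1.7]
opening: 0.0279
grip_force: 40.0
time_s: 49.05
ee_pos: [0.4674, 0.1252, 0.2001]
tool_rot: [-0.001, -0.402, 0.916, -0.001]
contact_force: [-0.5, 0.0, -1.2]
opening: 0.0279
grip_force: 40.0
turn [-0.    -0.002  0.004] shift cm [-4.87 -0.02  1.91]
[ 0.22492393  0.2574042  -0.62111831  1.97860068  0.18305471  0.96130272
  1.91259102]
```

```bash
python3 -m jog '0 0 0 -1 0 1 2;0 0 0 -2 0 .9 2;0 0 0 -1.9 0 0 2;0 0 0 -1 0 0 2;0 0 0 -1 0 0 2;0 0 0 -1 0 0 2;0 0 0 -.5 0 0 2;0 0 0 0 0 0 2'
python3 -m jog '0 0 0 -.5 0 0 2;0 0 0 -.5 0 0 2;0 0 0 -.5 0 0 2;0 0 0 -.5 0 0 2;0 0 0 -.5 0 0 2;0 0 0 0 0 0 2;0 0 0 0 0 0 2;0 0 0 0 0 0 2'
python3 - <<'E'
from h import *
to([.5414,.2048,.155],227.2)
cv2.imwrite("pics/tm4.png",robot.snapshot("wrist"))
E
```

```text
time_s: 49.72
ee_pos: [0.5256, 0.1882, 0.182]
tool_rot: [0.001, -0.403, 0.915, -0.001]
contact_force: [0.2, 0.5, -1.3]
opening: 0.0275
grip_force: 40.0
time_s: 50.38
ee_pos: [0.5416, 0.2058, 0.1814]
tool_rot: [0.0, -0.403, 0.915, -0.001]
contact_force: [0.6, 0.3, -0.9]
opening: 0.0279
grip_force: 40.0
turn [-0.002  0.     0.005] shift cm [ 0.09 -0.05  2.64]
```

```bash
python3 -m jog '0 0 0 0 0 .4 2;0 0 0 0 0 .4 2;0 0 0 0 0 .4 2;0 0 0 0 0 .4 2;0 0 0 0 0 .3 2;0 0 0 0 0 .2 2;0 0 0 0 0 0 2;0 0 0 0 0 0 2'
python3 -m jog '0 0 0 0 0 .2 2;0 0 0 0 0 .2 2;0 0 0 0 0 0.1 2;0 0 0 0 0 0 2;0 0 0 0 0 0 2;0 0 0 0 0 0 2;0 0 0 0 0 0 2;0 0 0 0 0 0 2'
```

```text
time_s: 51.1
ee_pos: [0.5417, 0.2057, 0.1603]
tool_rot: [0.0, -0.403, 0.915, -0.001]
contact_force: [0.1, -0.5, -1.5]
opening: 0.0275
grip_force: 40.0
time_s: 51.77
ee_pos: [0.5422, 0.2059, 0.1567]
tool_rot: [0.001, -0.403, 0.915, -0.001]
contact_force: [-2.6, -1.4, 5.8]
opening: 0.028
grip_force: 40.0
```

Contact is at the predicted seat height, so I'll release and retreat.

```bash
python3 -m jog '0 0 0 0 0 -.1 5;0 0 0 0 0 0 5;0 0 0 0 0 0 5;0 0 0 0 0 0 5;0 0 0 0 0 0 5;0 0 0 0 0 -1 5;0 0 0 0 0 -3 5;0 0 0 0 0 -3 5'
python3 -m jog '0 0 0 0 0 -3 5;0 0 0 1 0 -3 5;0 0 0 3 0 -3 5;0 0 0 3 0 -3 5;0 0 0 3 0 -2 5;0 0 0 0 0 0 5;0 0 0 0 0 0 5;0 0 0 0 0 0 5'
python3 - <<'E'
from h import *
a=robot.snapshot("wrist");b=robot.snapshot("scene");cv2.imwrite("pics/tm5w.png",a);np.save("pics/o6.npy",robot.observe(),allow_pickle=True)
b=cv2.resize(b[110:290,60:400],(512,271));cv2.imwrite("pics/tm5.png",np.vstack([a[:300],b]))
t=robot.snapshot("top");c=cam("top");cv2.imwrite("pics/top4.png",t)
m=(t.max(2)<48).astype(np.uint8);m[:150]=0;m[260:]=0;m[:,:270]=0;m[:,388:]=0
n,l,st,ce=cv2.connectedComponentsWithStats(m)
for i in range(1,n):
    if 40>st[i,4]>6: print(ce[i].round(1),st[i,4],ray(c,ce[i],.135).round(3))
w=np.radians(47.2);X=np.array([np.cos(w),np.sin(w),0]);Y=np.array([-X[1],X[0],0]);mid=np.array([.5855,.2525,.22]);c=cam("wrist")
print("tray grip top exp px",proj(c,mid-X*.066+[0,0,.191-.22]),"box front rim exp",proj(c,mid-X*.093+[0,0,.08-.22]))
E
```

```text
time_s: 52.43
ee_pos: [0.5404, 0.2053, 0.2264]
tool_rot: [-0.001, -0.403, 0.915, -0.0]
contact_force: [1.2, -0.1, 0.6]
opening: 0.0499
grip_force: 0.0
time_s: 53.1
ee_pos: [0.4746, 0.1332, 0.3657]
tool_rot: [0.001, -0.403, 0.915, -0.001]
contact_force: [0.2, 0.0, -0.6]
opening: 0.0501
grip_force: 0.0
[328.7 164.1] 16 [ 0.651 -0.234  0.135]
[366.4 167.1] 16 [ 0.642 -0.386  0.135]
[340.1 242.2] 20 [ 0.341 -0.278  0.135]
[380.8 247.6] 17 [ 0.323 -0.438  0.135]
tray grip top exp px [253.21174083 258.56623655] box front rim exp [253.74224415 202.57547104]
```

View pics/tm5.png

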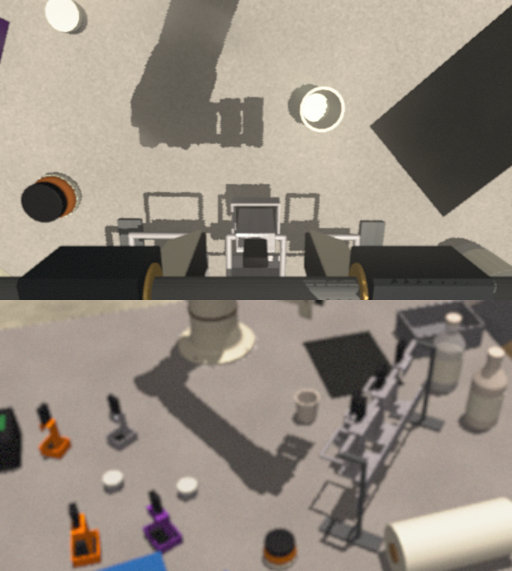

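The middle tray hangs straight on its loop: front rim at row 204 in the wrist view, predicted 203. The narrow tray has been knocked to about (0.341, −0.278), so I'll go there and re-measure.

```bash
python3 -m jog '0 0 .11 0 0 0 5;0 0 .11 0 0 0 5;0 0 .11 0 0 0 5;0 0 .11 0 0 0 5;0 0 .11 0 0 0 5;0 0 .11 0 0 0 5;0 0 .11 0 0 0 5;0 0 .11 0 0 0 5'
python3 -m jog '0 0 .11 0 0 0 5;0 0 .11 0 0 0 5;0 0 .11 0 0 0 5;0 0 .11 0 0 0 5;0 0 .11 0 0 0 5;0 0 .11 0 0 0 5;0 0 .11 0 0 0 5;0 0 .05 0 0 0 5'
python3 - <<'E'
from h import *
to([.345,-.282,.32],130);print(robot.observe()["qpos"])
E
```

```text
time_s: 53.92
ee_pos: [0.4744, 0.1338, 0.3641]
tool_rot: [-0.001, 0.028, 1.0, -0.0]
contact_force: [-0.2, -0.0, 0.4]
opening: 0.0499
grip_force: 0.0
time_s: 54.58
ee_pos: [0.4744, 0.1339, 0.3641]
tool_rot: [-0.0, 0.424, 0.906, -0.001]
contact_force: [0.4, -0.4, -0.1]
opening: 0.0498
grip_force: 0.0
turn [-0.002 -0.    -0.003] shift cm [-23.54 -36.65   4.41]
[ 0.1568096   0.10082506 -0.52398229  1.74428457  0.05249466  1.3118033
  0.31701928]
```

```bash
python3 -m jog '0 0 0 -2 -3 0 9;0 0 0 -2 -3.1 0 9;0 0 0 -2 -3.1 0 9;0 0 0 -2 -3.1 0 9;0 0 0 -2 -3.1 0 9;0 0 0 -2 -3.1 0 9;0 0 0 -2 -3.1 0 9;0 0 0 -2 -3.1 0 9'
python3 -m jog '0 0 0 -2 -3.1 1 9;0 0 0 -2 -3.1 1 9;0 0 0 -2 -3.1 1 9;0 0 0 -1.5 -2.5 1.4 9;0 0 0 0 0 0 9;0 0 0 0 0 0 9;0 0 0 0 0 0 9;0 0 0 0 0 0 9'
python3 - <<'E'
from h import *
look((.341,-.278),.135,130,"ts1",.101);bar("ts1",(.341,-.278),130,z=.025,dx=.027)
im=cv2.imread("pics/ts1.png");g=cv2.cvtColor(im,cv2.COLOR_BGR2GRAY)[120:200:3,210:306:3]
for r,row in zip(range(120,200,3),g): print(r,' '.join(f"{v:3d}" for v in row))
E
```

```text
time_s: 55.25
ee_pos: [0.3881, -0.1493, 0.3647]
tool_rot: [-0.0, 0.421, 0.907, -0.0]
contact_force: [0.6, -1.1, 0.1]
opening: 0.0897
grip_force: 0.0
time_s: 55.92
ee_pos: [0.3479, -0.2805, 0.3217]
tool_rot: [0.001, 0.421, 0.907, -0.0]
contact_force: [-0.0, 0.8, 0.1]
opening: 0.0897
grip_force: 0.0
expected px [251 159]
box [217 131  41  51] 972
len mm 42.9 edge heading tool x 133.8 centre [ 0.3332 -0.2915]
turn [0.    0.001 0.004] shift cm [ 0.1  -1.83 22.07]
bar px [252.2 125.8] slope if aligned 0.005
[(216, np.int64(112), 85), (222, np.int64(115), 86), (228, np.int64(112), 154), (234, np.int64(130), 180), (240, np.int64(130), 192), (246, np.int64(131), 189), (252, np.int64(131), 191), (258, np.int64(132), 187), (264, np.int64(113), 165), (270, np.int64(112), 167), (276, np.int64(122), 168), (282, np.int64(135), 169), (288, np.int64(139), 170)]
120  84  81  83  86  82  85  85 150 161 162 163 162 159 159 164 154 164 164 161 158 164 165 160 166 166 165 168 165 164 165 166 167
123  84  83  79  81  84  81  81 124 164 163 158 162 158 153 160 153 165 165 160 163 158 166 168 162 164 163 16
[... 2621 characters left out ...]
  85  84  83  88  87  89  88  88  89  87
186  82  80  83  81  81  82  79  80  80  79  81  81  81  81  83  80  82  82  81  83  82  84  84  86  86  89  88  86  87  86  87  89
189  80  81  80  82  82  81  81  82  79  78  79  78  81  80  81  83  85 107 121  82  85  85  83  86  85  88  89  86  85  90  89  90
192  81  81  82  78  79  81  82  80  84  79  78  78  81  83  81  81  94 158 153 157 165 161  85  85  86  89  89  89  88  89  91  88
195  80  80  81  82  82  78  81  79  82  81  81  82  80  81  80  82  84 114 159 158 161 159  91  84  84  86  87  87  88  88  90  88
198  85  82  82  81  81  83  80  80  79  82  80  81  83  80  81  82  80  84 159 162 166 154  84  84  86  86  85  86  87  90  91  88
```

The tray shows its front strip (cols 237–252) and the grip at rows 155–174, cols 227–255. I'll redo it with a threshold below the shadow level.

```bash
python3 - <<'E'
from h import *
im=cv2.imread("pics/ts1.png");c=cam("wrist")
for th in(58,70):C=grip(im,c,(241,164),.135,130,th=th,win=16)
to([C[0],C[1],.17],130)
E
```

```text
box [226 154  28  21] 445
len mm 29.2 edge heading tool x 128.3 centre [ 0.3344 -0.2889]
box [225 153  30  22] 520
len mm 31.3 edge heading tool x 129.0 centre [ 0.3347 -0.2893]
turn [0.001 0.002 0.004] shift cm [ 0.18 -1.57 15.19]
```

```bash
python3 -m jog '0 0 .05 0 0 0 6;0 0 0 .2 -1.6 2 6;0 0 0 0 0 3 6;0 0 0 0 0 3 6;0 0 0 0 0 3 6;0 0 0 0 0 3 6;0 0 0 0 0 1 6;0 0 0 0 0 0 6'
python3 -m jog '0 0 0 0 0 0 6;0 0 0 0 0 0 6;0 0 0 0 0 0 6;0 0 0 0 0 0 6;0 0 0 0 0 0 6;0 0 0 0 0 0 6;0 0 0 0 0 0 6;0 0 0 0 0 0 6'
python3 - <<'E'
from h import *
o=robot.observe();im=robot.snapshot("wrist");cv2.imwrite("pics/ts2.png",im);c=cam("wrist",o)
uv=proj(c,[.3345,-.289,.115]).round().astype(int);print(uv)
for th in(58,70):C=grip(im,c,tuple(uv),.135,127.4,th=th,win=30)
to([C[0],C[1],.101],127.4)
bar("ts2",C,127.4,z=.025,dx=.027)
g=cv2.cvtColor(im,cv2.COLOR_BGR2GRAY)
for r in range(190,246,4):print(r,' '.join(f"{v:3d}" for v in g[r,222:294:3]))
E
```

```text
time_s: 56.63
ee_pos: [0.332, -0.2882, 0.1699]
tool_rot: [-0.001, 0.444, 0.896, 0.0]
contact_force: [0.4, 1.3, -0.2]
opening: 0.0604
grip_force: 0.0
time_s: 57.3
ee_pos: [0.3329, -0.2902, 0.1719]
tool_rot: [0.001, 0.445, 0.896, -0.0]
contact_force: [0.2, -1.0, -0.2]
opening: 0.0599
grip_force: 0.0
[257 213]
box [234 194  45  40] 1631
len mm 28.0 edge heading tool x 125.4 centre [ 0.3334 -0.2889]
box [234 188  45  47] 1717
len mm 28.0 edge heading tool x 126.2 centre [ 0.3336 -0.2891]
turn [ 0.     0.002 -0.003] shift cm [0.04 0.12 7.08]
bar px [255.8 149.5] slope if aligned -0.003
[(220, np.int64(135), 97), (226, np.int64(136), 98), (232, np.int64(135), 160), (238, np.int64(135), 187), (244, np.int64(152), 222), (250, np.int64(152), 222), (256, np.int64(152), 222), (262, np.int64(152), 219), (268, np.int64(152), 214), (274, np.int64(153), 221), (280, np.int64(153), 220), (286, np.int64(152), 188), (292, np.int64(144), 189)]
190  86  86  90  97  85  65  97  99  98 100 156 208 205 205 205 205 205 204 100 105  95  95  96  96
194  91  92  90  97  84  54  40  40  37  43  45  53  64  64  8
[... 537 characters left out ...]

218  89  91  89  93  59  37  38  38  39  41  41  39  41  38  39  40  38  42  39  74  92  90  90  92
222  88  90  87  88  53  35  36  36  36  38  39  36  37  39  39  37  38  40  39  78  87  89  87  89
226  91  91  87  89  51  32  35  34  39  35  36  36  36  37  38  38  40  39  40  88  90  90  88  91
230  89  90  88  88  53  33  33  36  33  36  38  33  36  37  38  37  39  36  37  87  90  87  88  91
234  88  88  91  90  87  82  87  82  83  80  80  82  73  74  76  71  65  64  74  91  87  91  89  92
238  87  88  87  90  86  90  91  87  90  89  89  88  89  87  85  91  89  90  89  91  90  89  90  90
242  90  91  90  89  88  86  86  90  87  90  86  89  88  91  90  89  89  88  92  91  87  91  93  90
```

```bash
python3 -m jog '0 0 .018 0 0 0 6;0 0 0 .05 .1 2 6;0 0 0 0 0 2 6;0 0 0 0 0 2 6;0 0 0 0 0 1.05 6;0 0 0 0 0 0 6;0 0 0 0 0 0 6;0 0 0 0 0 0 2' 40
python3 -m jog '0 0 0 0 0 0 2;0 0 0 0 0 0 2;0 0 0 0 0 0 2;0 0 0 0 0 0 2;0 0 0 0 0 0 2;0 0 0 0 0 0 2;0 0 0 0 0 0 2;0 0 0 0 0 0 2'
python3 -m jog '0 0 0 0 0 -1 2;0 0 0 0 0 -3 2;0 0 0 0 0 -3 2;0 0 0 0 0 -3 2;0 0 -.11 0 0 -3 2;0 0 -.11 0 0 -3 2;0 0 -.11 0 0 -2 2;0 0 -.11 0 0 0 2'
python3 -m jog '0 0 -.11 0 0 0 2;0 0 -.11 0 0 0 2;0 0 -.11 0 0 0 2;0 0 -.11 0 0 0 2;0 0 0 0 0 0 2;0 0 0 0 0 0 2;0 0 0 0 0 0 2;0 0 0 0 0 0 2'
python3 - <<'E'
from h import *
w=np.radians(47.2);X=np.array([np.cos(w),np.sin(w),0]);Y=np.array([-X[1],X[0],0]);mid=np.array([.5855,.2525,.22])
print((mid-X*.135+Y*.1).round(4),robot.observe()["qpos"])
to([.45,.0,.28],177);to([.4204,.2213,.28],177)
E
```

```text
time_s: 58.02
ee_pos: [0.334, -0.2896, 0.1018]
tool_rot: [0.001, 0.453, 0.892, -0.0]
contact_force: [0.3, 0.5, -0.3]
opening: 0.0571
grip_force: 0.0
time_s: 58.68
ee_pos: [0.3337, -0.2895, 0.1016]
tool_rot: [0.001, 0.453, 0.892, -0.0]
contact_force: [-1.0, -0.0, 5.3]
opening: 0.0278
grip_force: 40.0
time_s: 59.35
ee_pos: [0.3352, -0.2904, 0.2863]
tool_rot: [0.005, 0.244, 0.97, -0.002]
contact_force: [0.8, 0.4, -1.5]
opening: 0.0274
grip_force: 40.0
time_s: 60.02
ee_pos: [0.3332, -0.2889, 0.2812]
tool_rot: [0.001, 0.031, 1.0, -0.001]
contact_force: [0.6, -0.0, -1.0]
opening: 0.0276
grip_force: 40.0
[0.4204 0.2214 0.22  ] [ 6.84509460e-01  3.40589265e-02 -3.20382136e-02  1.99191297e+00
  1.42821200e-03  1.11402391e+00  2.16120742e+00]
turn [-0.001  0.001 -0.009] shift cm [-10.16  29.46   0.12]
turn [-0.001  0.001 -0.009] shift cm [-6.04 51.4   0.12]
```

```bash
python3 -m jog '0 0 0 -1.1 3.2 0 2;0 0 0 -1.1 3.3 0 2;0 0 0 -1.1 3.3 0 2;0 0 0 -1.1 3.3 0 2;0 0 0 -1.1 3.3 0 2;0 0 0 -1.1 3.3 0 2;0 0 0 -1.1 3.3 0 2;0 0 0 -1.1 3.3 0 2'
python3 -m jog '0 0 0 -1.1 3.2 0 2;0 0 0 .7 3.6 0 2;0 0 0 .7 3.6 0 2;0 0 0 .7 3.6 0 2;0 0 0 .7 3.6 0 2;0 0 0 .7 3.6 0 2;0 0 0 .7 3.6 0 2;0 0 0 0 0 0 2'
python3 -m jog '0 0 0 0 0 0 2;0 0 -.11 0 0 0 2;0 0 -.11 0 0 0 2;0 0 -.11 0 0 0 2;0 0 -.11 0 0 0 2;0 0 -.11 0 0 0 2;0 0 -.11 0 0 0 2;0 0 -.11 0 0 0 2'
python3 -m jog '0 0 -.11 0 0 0 2;0 0 -.01 0 0 0 2;0 0 0 0 0 2 2;0 0 0 0 0 2 2;0 0 0 0 0 2 2;0 0 0 0 0 2 2;0 0 0 0 0 0 2;0 0 0 0 0 0 2'
python3 - <<'E'
from h import *
to([.4272,.2287,.181],227.2);print(robot.observe()["qpos"])
E
```

```text
time_s: 60.68
ee_pos: [0.437, -0.03, 0.2813]
tool_rot: [0.001, 0.031, 1.0, -0.001]
contact_force: [1.2, -0.7, -2.1]
opening: 0.0274
grip_force: 40.0
time_s: 61.35
ee_pos: [0.4182, 0.2261, 0.2815]
tool_rot: [0.001, 0.026, 1.0, 0.002]
contact_force: [-0.0, 1.1, -0.3]
opening: 0.0274
grip_force: 40.0
time_s: 62.02
ee_pos: [0.4209, 0.2158, 0.2805]
tool_rot: [0.0, -0.349, 0.937, -0.001]
contact_force: [-0.2, -0.1, -1.3]
opening: 0.0277
grip_force: 40.0
time_s: 62.68
ee_pos: [0.4201, 0.2165, 0.2001]
tool_rot: [-0.001, -0.402, 0.916, -0.001]
contact_force: [-0.7, 0.1, -0.1]
opening: 0.0275
grip_force: 40.0
turn [-0.001 -0.003  0.004] shift cm [-1.38  0.31  1.91]
[ 0.05744857  0.24355813 -0.6693708   2.00176576  0.18564753  0.95791706
  1.69273162]
```

```bash
python3 -m jog '0 0 0 0 .3 1 2;0 0 0 -1.4 0 .9 2;0 0 0 -1 0 0 2;0 0 0 -1 0 0 2;0 0 0 -1 0 0 2;0 0 0 -.5 0 0 2;0 0 0 0 0 0 2;0 0 0 0 0 0 2'
python3 -m jog '0 0 0 -.5 0 0 2;0 0 0 -.5 0 0 2;0 0 0 -.5 0 0 2;0 0 0 -.5 0 0 2;0 0 0 -.4 0 0 2;0 0 0 0 0 0 2;0 0 0 0 0 0 2;0 0 0 0 0 0 2'
python3 - <<'E'
from h import *
to([.4673,.272,.156],227.2)
E
```

```text
time_s: 63.35
ee_pos: [0.4515, 0.2561, 0.1819]
tool_rot: [0.0, -0.404, 0.915, -0.001]
contact_force: [0.3, -0.3, -1.2]
opening: 0.0281
grip_force: 40.0
time_s: 64.02
ee_pos: [0.4674, 0.2734, 0.1815]
tool_rot: [0.0, -0.404, 0.915, -0.001]
contact_force: [0.2, -0.1, -1.4]
opening: 0.028
grip_force: 40.0
turn [-0.002 -0.     0.007] shift cm [ 0.11 -0.09  2.55]
```

```bash
python3 -m jog '0 0 0 0 0 .4 2;0 0 0 .1 -.1 .4 2;0 0 0 0 0 .4 2;0 0 0 0 0 .4 2;0 0 0 0 0 .3 2;0 0 0 0 0 .2 2;0 0 0 0 0 0 2;0 0 0 0 0 0 2'
python3 -m jog '0 0 0 0 0 .2 2;0 0 0 0 0 .2 2;0 0 0 0 0 0.1 2;0 0 0 0 0 0 2;0 0 0 0 0 0 2;0 0 0 0 0 0 2;0 0 0 0 0 0 2;0 0 0 0 0 0 2'
```

```text
time_s: 64.68
ee_pos: [0.4676, 0.2721, 0.1605]
tool_rot: [0.0, -0.404, 0.915, -0.001]
contact_force: [-0.9, 1.1, -1.7]
opening: 0.0279
grip_force: 40.0
time_s: 65.35
ee_pos: [0.4682, 0.2723, 0.1575]
tool_rot: [0.001, -0.404, 0.915, -0.001]
contact_force: [-3.0, -2.9, 12.7]
opening: 0.0274
grip_force: 40.0
```

Seated at z 0.1575, as the middle tray was. I'll release, retreat and verify by numbers.

```bash
python3 -m jog '0 0 0 0 0 -.2 5;0 0 0 0 0 0 5;0 0 0 0 0 0 5;0 0 0 0 0 0 5;0 0 0 0 0 0 5;0 0 0 0 0 -1 5;0 0 0 0 0 -3 5;0 0 0 0 0 -3 5'
python3 -m jog '0 0 0 0 0 -3 5;0 0 0 1 0 -3 5;0 0 0 3 0 -3 5;0 0 0 3 -3 -2 5;0 0 0 2 -3 0 5;0 0 0 0 0 0 5;0 0 0 0 0 0 5;0 0 0 0 0 0 5'
python3 - <<'E'
from h import *
o=robot.observe();a=robot.snapshot("wrist");cv2.imwrite("pics/end.png",a);c=cam("wrist",o);g=cv2.cvtColor(a,cv2.COLOR_BGR2GRAY).astype(int)
w=np.radians(47.2);X=np.array([np.cos(w),np.sin(w),0]);Y=np.array([-X[1],X[0],0]);mid=np.array([.5855,.2525,.22])
for n,y,hw in(("s",.1,.020),("m",0,.03)):
    for nm,x,z in(("tray rim",-.093,.081),("loop bar",-.066,.137),("grip top front",-.073,.190)):
        P=mid+Y*y+X*x;P[2]=z
        pl=[proj(c,P+Y*s*hw).round(1).tolist() for s in(-1,0,1)];print(n,nm,pl)
        u,v=[int(round(q)) for q in pl[2]];print("   ",v-12,g[max(v-12,0):v+13,min(u-3,511)].tolist())
P=mid-Y*.11-X*.066;P[2]=.137;u,v=proj(c,P).round().astype(int);print("l bar",u,v,g[v-10:v+11,u].tolist())
s=robot.snapshot("scene");t=robot.snapshot("top");cs=cam("scene");s0=cv2.imread("pics/scene0.png")
cv2.imwrite("pics/scene9.png",s)
# grips in the scene picture: expected position against dark blobs
for n,y in(("s",.1),("m",0),("l",-.11)):
    for k,x,z in(("hanger grip",-.009,.254),("tray grip",-.066,.168)):
        u,v=proj(cs,mid+Y*y+X*x+[0,0,z-.22]).round().astype(int);print(n,k,(u,v),s[v-2:v+3,u-2:u+3].max(2).mean().round(0))
E
```

```text
time_s: 66.02
ee_pos: [0.4664, 0.2717, 0.2277]
tool_rot: [-0.001, -0.404, 0.915, -0.001]
contact_force: [0.6, 0.5, -0.0]
opening: 0.0499
grip_force: 0.0
time_s: 66.68
ee_pos: [0.4511, 0.1708, 0.3354]
tool_rot: [0.001, -0.403, 0.915, -0.001]
contact_force: [0.4, 0.8, 0.5]
opening: 0.0498
grip_force: 0.0
s tray rim [[283.5, 201.4], [299.2, 201.5], [314.8, 201.6]]
    190 [207, 207, 202, 200, 203, 204, 188, 127, 98, 99, 98, 100, 139, 212, 225, 159, 103, 94, 94, 93, 99, 97, 97, 99, 96]
s loop bar [[286.7, 239.2], [304.2, 239.3], [321.6, 239.4]]
    227 [196, 173, 123, 105, 109, 114, 118, 117, 117, 119, 115, 115, 115, 118, 117, 115, 115, 115, 116, 115, 116, 115, 116, 113, 114]
s grip top front [[291.6, 255.2], [311.8, 255.3], [332.1, 255.5]]
    244 [117, 115, 114, 116, 114, 116, 116, 114, 114, 115, 113, 113, 115, 114, 115, 112, 113, 115, 114, 115, 113, 116, 112, 115, 113]
m tray rim [[197.6, 200.8], [221.0, 201.0], [244.5, 201.2]]
    189 [111, 113, 111, 111, 114, 106, 108, 100, 100, 97, 98, 98, 118, 174, 210, 180, 107, 75, 80, 86, 89, 88, 78, 75, 75]
m loop bar [[190.5, 238.5], [216.7, 238.7], [243.0, 238.9]]
    227 [61, 59, 57, 65, 82, 91, 95, 92, 106, 143, 179, 222, 241, 231, 210, 194, 196, 195, 189, 190, 191, 197, 196, 199, 197]
m grip top front [[180.3, 254.4], [210.6, 254.7], [241.0, 254.9]]
    243 [200, 192, 189, 192, 195, 193, 193, 199, 207, 216, 228, 223, 146, 98, 100, 160, 228, 235, 236, 236, 229, 163, 118, 113, 116]
l bar 121 238 [99, 99, 99, 101, 101, 106, 148, 185, 215, 225, 227, 203, 135, 106, 118, 122, 120, 96, 50, 27, 31]
s hanger grip (np.int64(324), np.int64(143)) 43.0
s tray grip (np.int64(305), np.int64(160)) 32.0
m hanger grip (np.int64(312), np.int64(160)) 27.0
m tray grip (np.int64(294), np.int64(177)) 57.0
l hanger grip (np.int64(298), np.int64(181)) 28.0
l tray grip (np.int64(279), np.int64(197)) 166.0
```

Both tray rims, the loop bars and all the grips sit where predicted. There is no grey wide tray on the table. Handing in.

```bash
python3 -m jog '0 0 0 0 0 -2 5;0 0 0 0 0 0 5;0 0 0 0 0 0 5;0 0 0 0 0 0 5;0 0 0 0 0 0 5;0 0 0 0 0 0 5;0 0 0 0 0 0 5;0 0 0 0 0 0 5'
python3 -c "
from rig import robot
print(robot.job_done())"
```

```text
time_s: 67.5
ee_pos: [0.451, 0.1705, 0.3547]
tool_rot: [0.0, -0.404, 0.915, -0.001]
contact_force: [0.6, 0.4, 0.2]
opening: 0.0497
grip_force: 0.0
the job is handed in; nothing more can be done
None
```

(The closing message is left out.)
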